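# Turn up the keyway of a fan shaft and seat its key

## Robot

A 6-joint arm with a two-finger parallel gripper is mounted at the origin on the work surface. World frame = base frame: x ahead of the robot, y to its left, z up, the work surface at z = 0. Lengths are in m, angles in rad, forces in N, time in s.
With the tool pointing down it reaches from about 0.3 to 0.775 m from the base axis. Payload 14.6 kg.
Tool frame: the origin (TCP) lies where the fingers leave the gripper's body, on its centre line; the fingertips stand 73 mm ahead of it and the grasp point (between the pads) lies 54 mm ahead of it; z points along the fingers, y is the direction in which the jaws open and shut (so a half turn about z gives the same grasp; the last joint's range is limited). The gripper opens to 85 mm and grips with 20 to 120 N. Pads are 22 mm wide; open, the fingers measure 114 mm over their backs; the gripper's body (76 mm by 85 mm) begins 54 mm behind the grasp point. The pads swing forward as they close: fully open they stand 13 mm farther back than shut.
Start: joints at [1.115, 0.3, 1.521, -0, 1.321, -0.067], TCP at [0.208, 0.509, 0.304] pointing down, gripper open.
Joint ranges: [-3.03, 3.03], [-0.79, 2.21], [0.23, 2.52], [-1.04, 4.18], [0, 3.07], [-2.55, 2.55]. Speed limits (rad/s): [2.22, 2.22, 2.57, 3.14, 3.14, 3.14].

## Interface

Orientations are given as a 3x3 rotation matrix whose columns are the frame's x, y, z axes.
In Python, from rig import readout, eyes, order gives the robot as it stands. The module is installed in compiled form; this text tells all that it offers.
- The arm moves only by the tool step_arm, never from a script. Its argument "deltas" is one flat list of numbers, 6 for each row, row after row: the shift along the tool's x, y, z in cm, then the turn, a rotation vector about the tool's x, y, z in degrees. A call has 1 to 8 rows; each row shifts and turns the pose as measured when the row begins, along the tool's axes as they then stand; what a row does not reach is not made up. A row lasts 1/10 s, in which the tool goes at most 50 mm and 8.59 degrees, less where a joint would pass 70% of its speed; a pose out of reach is approached as far as the arm can. A call is refused whole if a number of a shift passes 5 or a number of a turn 8.59, either way. A call with a gripper value outside its range is refused whole. "claw" is the opening, from -1 (shut) to 1 (fully open), set as the call begins (left out, the last holds). The fingers move at their own pace and stop on an object; "newtons" is the grip in N (left out, the last holds). Time passes only in rows, so rows that do not move let the fingers close. It gives the time, the measured TCP pose, the force and the opening at its end, in the units of the state.
- readout.observe(): the state, without advancing time (a new reading comes with each control period).
- eyes.capture(name): name is "scene" or "top" or "wrist"; returns the picture (384x512x3 uint8, red, green, blue); there is no depth.
- eyes.camera_info(name): a dict with "K" (3x3 intrinsics, pixels), "origin" and "orientation" of the camera in the world; the wrist camera has in their place "hand_eye" (4x4, takes a point from camera to tool coordinates, whose origin is the TCP and whose axes are the flange's). Camera axes: x right, y up, looking along -z (the intrinsics and any distortion apply to the point x, -y, -z); pixel columns grow to the right and rows downward; lengths in m; the calibration is good to about 2 mm. A picture is of the moment at which its call begins: read the wrist's pose just before it. camera_info takes no time and is no camera call.
- order.job_done(): hands the job in, once; it reports no verdict.
The state is a dict: "time_s": time; "joints": joint angles; "dq": joint speeds; "joint_torque": joint torques, N m; "eef_pos": TCP position; "eef_rot": TCP orientation; "contact_force": force on the tool from outside, world axes, zero at the start; "wrist_torque": the same for the moment, N m; "grip_width": opening from 0.0 (shut) to 1.0 (fully open).
Only numpy, scipy, OpenCV 4.12 (cv2) and the standard library are available. Lean on these libraries where they do the work, as an engineer would, in place of code of your own. Each camera call takes 0.05 s, during which the arm holds its last target.

## Task

Turn the fan rotor by light fingertip friction on the rim of its wheel until the keyway in the free end of its shaft, out of sight at first, faces straight up and the rotor is at rest. Then take the bright steel key (the longer one, not the small brass one), lay it in the keyway and press it fully home with a finger, leaving the keyway on top. Keep a light hand: never more than 15 N on the wheel or shaft nor 20 N through the key, and leave everything else on the bench where it lies.

Things in the scene. Friction and masses are not known exactly. Their poses are not given: they have to be found in the camera images.
- rig: Fan bearing unit fixed to the bench: green pedestal (foot 210 x 190 mm), two blue pillow blocks at y = -55 and +55 mm (46 mm wide, up to 182 mm above the bench) and a level shaft whose axis is 128 mm above the bench. Origin: centre of the foot's underside. y runs along the shaft to its keyway end, z up. Beyond y = +95 mm the shaft end hangs free over the bench, up to y = +175 mm.
- rotor: The turning part: 35 mm steel shaft and fan wheel. Origin on the shaft axis, 128 mm above the rig's; y as the rig's; z points out to the keyway (up when it is on top; at the start down or sideways-down). Spins endlessly about y: inertia about 0.007 kg m2, friction 0.02 N m, so it coasts, then stays put. Rubber-cushioned bearings: it gives 1 mm per 12 N up, down or along x and may rest 0.7 mm high or low.
- wheel_mid (a point): Centre of the fan wheel, on the shaft axis 142.5 mm from the rotor's origin towards -y, about 128 mm above the bench; axes as the rotor's. The wheel is an aluminium drum 85 mm wide, too wide to grip across. To the fingers its outside is one smooth hard closed cylinder of about 200 mm diameter, but it is used and oval: its radius runs from 100 to 103 mm round the rim. Thin: over 15 N of push bends it.
- keyway (a point): Centre of the keyway's floor, at y = +138 mm of the rotor, 12.5 mm out from the shaft axis; axes as the rotor's (z out of the keyway, y along it). The keyway is a slot closed at both ends, 46 mm long, 11.6 mm wide, 5 mm deep below the crown of the shaft, with a darker floor.
- key: The key to be seated: bright steel bar, 10 mm wide (x), 40 mm long (y), 8 mm high (z), 25 g, lying loose and flat on the bench. Origin: centre of its underside. Seated, it stands 3 mm proud of the crown of the shaft, its underside on the floor of the keyway.
- key_small: A shorter brass key that belongs elsewhere: 8 mm wide (x), 25 mm long (y), 7 mm high, loose on the bench; origin at the centre of its underside. It and the steel key may lie in either order.
- pulley: Dark V-belt pulley lying flat, 124 mm diameter, 45 mm high; origin at the centre of its underside. Leave alone.
- spanner: Steel spanner lying on the bench, about 190 mm long along its x; origin at the middle of its underside. Leave alone.
- hammer: Hammer lying on the bench, about 220 mm long along its x; origin at the middle of its underside. Leave alone.
- bearing: Ball bearing lying flat, 72 mm diameter, 17 mm high; origin at the centre of its underside. Leave alone.
- grease: Blue grease can, 76 mm diameter, 105 mm high; origin at the centre of its underside. Leave alone.

How it is judged:
On the way, in this order (a step that is already met when the one before it is completed fails the run):
1. the rotor is turned until the keyway faces up (within 8 degrees) and comes to rest there (angle between keyway's own z axis and vertical below 0.14 rad and angular speed of rotor below 0.1 rad/s), for 0.3 s.
2. the steel key is fully home in the keyway, which is still on top (all of step 1 and z of key in the frame of keyway between -0.0015 and 0.0015 m and x of key in the frame of keyway between -0.002 and 0.002 m and y of key in the frame of keyway between -0.0045 and 0.0045 m and angle between the z axis of key and the z axis of rotor, either way round below 0.15 rad and angle between the y axis of key and the y axis of rotor, either way round below 0.1 rad), for 0.2 s.
At the end, for the whole second after the job is handed in: The keyway faces up within 8 degrees, the rotor is at rest, and the steel key lies in the keyway with its underside within 1.5 mm of the keyway's floor, flat and along the shaft, released (all of step 2 and linear speed of key below 0.02 m/s); the robot touches nothing.
It fails at once if the robot pushes on the wheel or shaft with more than 15 N (contact force between any of the fingers, the arm and rotor above 15 N).
It fails at once if the key is pushed against the shaft with more than 20 N (contact force between key and rotor above 20 N).
It fails at once if the small key, pulley, spanner, hammer, bearing or grease can is moved more than 30 mm (distance of any of pulley, spanner, hammer, bearing, grease, key_small from where it was at the start of the episode above 0.03 m).
It also fails if it takes over 72 s, if anything falls off the work surface, if the arm or the gripper's body presses on something with over 40 N, if the wrist force passes 120 N, or if a joint passes its speed limit or range.

## Working session

There is one attempt and no reset: what is moved stays moved. The work goes in short steps, Python scripts to look and compute and a tool call to move; the robot and the scene stay as the last step left them, time stands still between calls to the robot, and variables do not carry over. Pictures are saved under pics/ and viewed, and the job is handed in when it is done.

Besides the shell and the picture viewer there is one more tool, called after "Emit:" as name(argument=value, ...), one argument or row to a line, values as JSON. step_arm: Moves the arm, as the interface text tells. Its arguments: {"type":"object","properties":{"deltas":{"type":"array","items":{"type":"number"}},"claw":{"type":"number"},"newtons":{"type":"number"}},"required":["deltas"]}

```bash
mkdir -p pics; ls; python3 - <<'E'
from rig import readout, eyes, order
import cv2
print(readout.observe())
for n in ["scene","top","wrist"]:
    print(n,eyes.camera_info(n))
    im=eyes.capture(n); cv2.imwrite(f"pics/{n}0.png",im[:,:,::-1])
E
```

```text
pics
{'time_s': 0.0, 'joints': array([ 1.11541029e+00,  3.00515992e-01,  1.52162267e+00, -1.19209748e-05,
        1.32069799e+00, -6.66055242e-02]), 'dq': array([-0.00093644,  0.00115563,  0.00016542,  0.00154787, -0.00013703,
       -0.0004829 ]), 'joint_torque': array([ 8.61826738e-04, -5.43486285e+01, -3.61810899e+01, -3.60669037e-05,
        3.78240715e-03,  3.39703365e-05]), 'eef_pos': array([0.20842049, 0.50880865, 0.30327904]), 'eef_rot': array([[-9.25373110e-01,  3.79057144e-01, -5.36747309e-04],
       [ 3.79057518e-01,  9.25372432e-01, -1.12230114e-03],
       [ 7.12748980e-05, -1.24200540e-03, -9.99999226e-01]]), 'contact_force': array([ 0.57102083, -1.06334804, -0.10768003]), 'wrist_torque': array([ 0.01409707,  0.00703666, -0.00059778]), 'grip_width': 0.9966643404054738}
scene {'K': array([[414.08407029,   0.        , 253.10444107],
       [  0.        , 414.08407029, 193.42558729],
       [  0.        ,   0.        ,   1.        ]]), 'origin': array([0.98773915, 0.58569735, 0.96382887]), 'orientation': array([[-0.78080191, -0.46304222,  0.41945236],
       [ 0.62463232,
[... 282 characters left out ...]
98,  1.23892653]), 'orientation': array([[-0.01159861,  0.98483345, -0.17311427],
       [-0.99991555, -0.01243837, -0.00376682],
       [-0.00586295,  0.17305596,  0.98489454]])}
wrist {'K': array([[318.2881663 ,   0.        , 257.0374429 ],
       [  0.        , 318.2881663 , 191.11108734],
       [  0.        ,   0.        ,   1.        ]]), 'hand_eye': array([[-9.31484698e-04,  9.66393041e-01,  2.57067350e-01,
         6.48375215e-02],
       [ 9.99999443e-01,  7.72783336e-04,  7.18378828e-04,
        -7.34099376e-04],
       [ 4.95578936e-04,  2.57067876e-01, -9.66393223e-01,
        -6.96082162e-02],
       [ 0.00000000e+00,  0.00000000e+00,  0.00000000e+00,
         1.00000000e+00]])}
```

View pics/scene0.png

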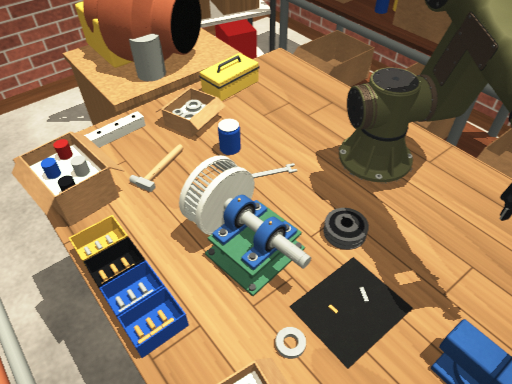

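View pics/top0.png

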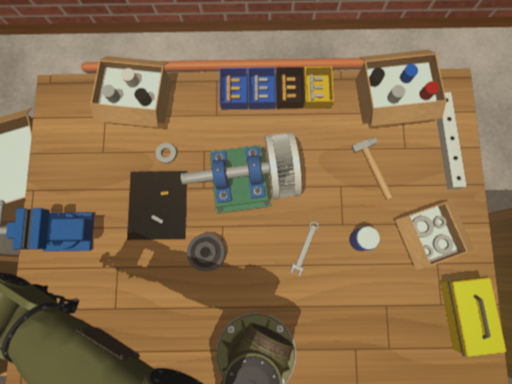

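View pics/wrist0.png

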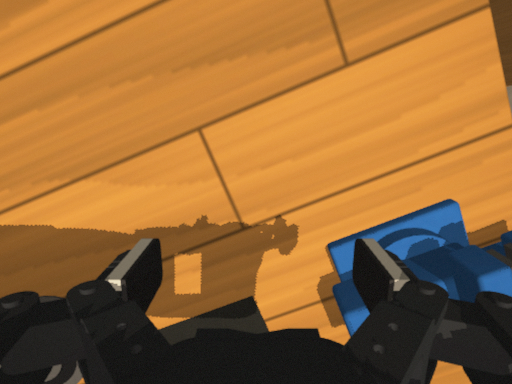

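```bash
cat > h.py <<'E'
import numpy as np, cv2
from rig import readout, eyes, order
def cam(n, st=None):
    c=eyes.camera_info(n); K=c['K']
    if n=='wrist':
        H=c['hand_eye']; R=st['eef_rot']@H[:3,:3]; o=st['eef_rot']@H[:3,3]+st['eef_pos']
    else: R=c['orientation'];o=c['origin']
    return K,np.array(R),np.array(o)
def proj(C,P):
    K,R,o=C; p=(np.atleast_2d(P)-o)@R; p=p*[1,-1,-1]; q=p@K.T; return q[:,:2]/q[:,2:]
def ray(C,uv):
    K,R,o=C; d=np.linalg.inv(K)@np.array([uv[0],uv[1],1.]); return R@(d*[1,-1,-1])
def plane(C,uv,z):
    d=ray(C,uv); return C[2]+d*(z-C[2][2])/d[2]
def snap(n,name):
    st=readout.observe(); im=eyes.capture(n)[:,:,::-1].copy(); cv2.imwrite(f'pics/{name}.png',im); return im,cam(n,st),st
E
python3 - <<'E'
from h import *
im=cv2.imread('pics/top0.png')
c=im[120:260,120:320]; cv2.imwrite('pics/top0z.png',cv2.resize(c,None,fx=4,fy=4,interpolation=cv2.INTER_CUBIC))
im=cv2.imread('pics/scene0.png')
c=im[150:350,170:420]; cv2.imwrite('pics/scene0z.png',cv2.resize(c,None,fx=3,fy=3,interpolation=cv2.INTER_CUBIC))
E
```

```text
(no output)
```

View pics/top0z.png

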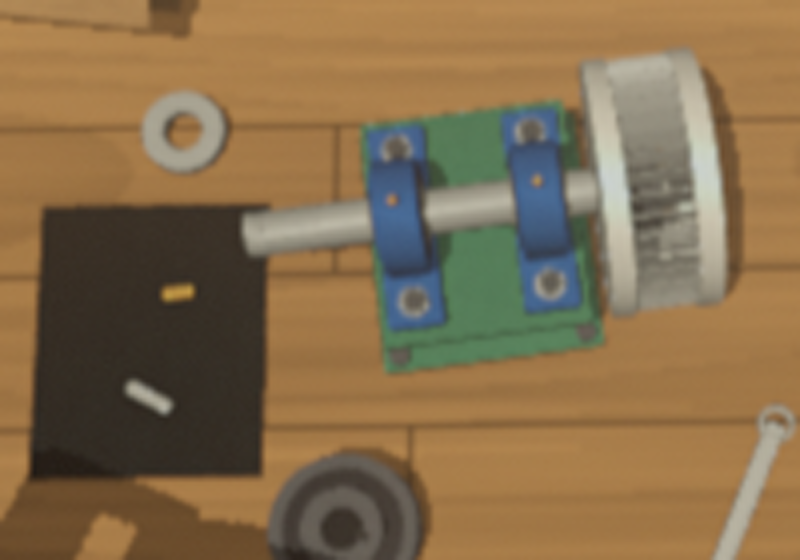

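View pics/scene0z.png

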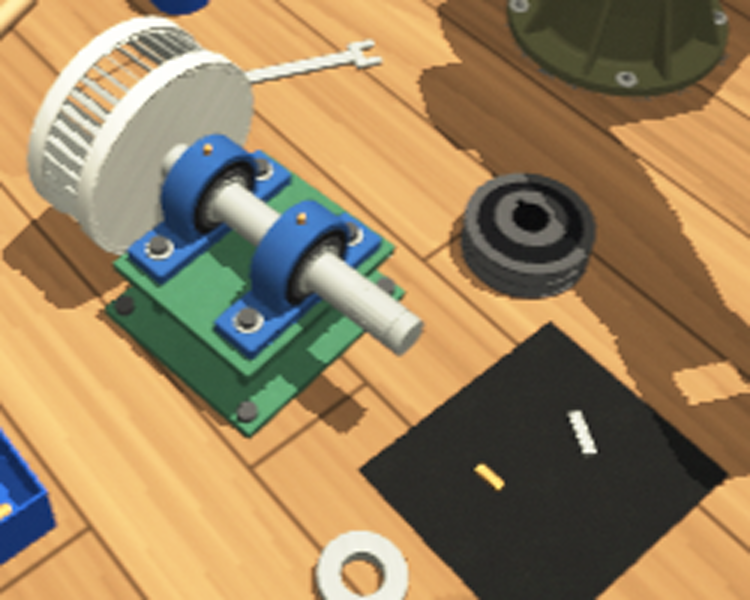

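```bash
python3 - <<'E'
from h import *
T=cam('top');S=cam('scene')
z=lambda u,v:(120+(u+.5)/4-.5,120+(v+.5)/4-.5)
s=lambda u,v:(170+(u+.5)/3-.5,150+(v+.5)/3-.5)
# shaft midline samples
P=[]
for uv in [(330,225.5),(470,206)]:
    P.append(plane(T,z(*uv),.128))
P=np.array(P);print(P)
d=P[0]-P[1];d/=np.linalg.norm(d);print('axis',d,np.degrees(np.arctan2(-d[0],d[1])))
print('end top',plane(T,z(246,236),.128))
print('green top corners',[plane(T,z(*c),.03).round(3) for c in [(362,127),(560,102),(604,343),(388,372)]])
for nm,m in [('steel',(148,397)),('brass',(178,293)),('bearing',(184,131)),('pulley',(345,527)),('span',(777,420))]:
    print(nm,plane(T,z(*m),.007))
print('scene steel',plane(S,s(582,432),.007),'brass',plane(S,s(489,477),.006))
# steel orientation
im=cv2.imread('pics/top0.png'); hsv=cv2.cvtColor(im,cv2.COLOR_BGR2HSV)
sub=im[170:240,130:187]; g=cv2.cvtColor(sub,cv2.COLOR_BGR2GRAY); h=cv2.cvtColor(sub,cv2.COLOR_BGR2HSV)
for nm,m in [('st',(g>120)&(h[:,:,1]<60)),('br',(g>90)&(h[:,:,1]>90))]:
    n,l,stt,cc=cv2.connectedComponentsWithStats(m.astype(np.uint8))
    for i in range(1,n):
        print(nm,stt[i],cc[i]+[130,170])
E
```

```text
[[0.55580182 0.15956305 0.128     ]
 [0.57009998 0.04973453 0.128     ]]
axis [-1.29096781e-01  9.91631999e-01 -2.00482114e-15] 7.417401898246518
end top [0.54821174 0.22529688 0.128     ]
green top corners [array([0.666, 0.151, 0.03 ]), array([ 0.687, -0.021,  0.03 ]), array([ 0.475, -0.055,  0.03 ]), array([0.453, 0.126, 0.03 ])]
steel [0.43695656 0.33355265 0.007     ]
brass [0.52693057 0.3111613  0.007     ]
bearing [0.67212886 0.31105695 0.007     ]
pulley [0.32524356 0.16372811 0.007     ]
span [ 0.41077195 -0.20150902  0.007     ]
scene steel [0.43856043 0.33358771 0.007     ] brass [0.53025233 0.31248305 0.006     ]
st [51  3  6 10 52] [183.69230769 177.73076923]
st [22 46 11  7 37] [156.67567568 218.75675676]
br [ 0  0 57  3 66] [154.60606061 170.15151515]
br [30 21  9  4 28] [164.17857143 192.60714286]
br [27 47 30 23 53] [177.77358491 234.20754717]
```

Emit:
step_arm(
  deltas=[0,0,-1.5,0,0,-7.43,0,0,-1.5,0,0,-7.43,0,0,-1.5,0,0,-7.43,0,0,-1.5,0,0,-7.43,-1.5,-4,0,0,0,0,-1.8,-4.5,0,0,0,0,-1.8,-4.5,0,0,0,0,-1.8,-4.5,0,0,0,0],
  claw=-1,
  newtons=40,
)

```text
time_s: 0.95
eef_pos: [0.3029, 0.3442, 0.3631]
eef_rot: [[-0.987, -0.159, -0.003], [-0.159, 0.987, -0.006], [0.004, -0.005, -1.0]]
contact_force: [1.8, 0.7, 0.2]
grip_width: 0.003
```

Emit:
step_arm(
  deltas=[-1.8,-4.5,0,0,0,0,-1.8,-4.5,0,0,0,0,-1.8,-4.5,0,0,0,0,-1.8,-4.5,0,0,0,0,-1.8,-4.5,0,0,0,0,-1.8,-4.5,0,0,0,0,-1.8,-4.5,0,0,0,0,-1.8,-4.5,0,0,0,0],
)

```text
time_s: 1.75
eef_pos: [0.5052, -0.0014, 0.3646]
eef_rot: [[-0.987, -0.16, -0.002], [-0.16, 0.987, -0.005], [0.003, -0.005, -1.0]]
contact_force: [1.0, 0.7, 0.4]
grip_width: 0.0
```

```bash
cat >> h.py <<'E'
D=np.array([-.129,.9916,0]); D/=np.linalg.norm(D); XR=np.array([D[1],-D[0],0]); O=np.array([.5708,.0518,.128])
def where(st=None):
    st=st or readout.observe(); R=st['eef_rot'];tip=st['eef_pos']+.073*R[:,2]
    p=tip-O; print('t',round(st['time_s'],2),'tip world',tip.round(4),'rig x,y,z',(p@XR).round(4),(p@D).round(4),p[2].round(4),'F',st['contact_force'].round(2),'w',round(st['grip_width'],3))
    W=np.stack([-XR,D,[0,0,-1]],1); print('turn err tool (deg)',np.degrees(cv2.Rodrigues(R.T@W)[0].ravel()).round(2),'j',st['joints'].round(2))
E
python3 -c "
from h import *
where()"
```

```text
t 1.75 tip world [ 0.5051 -0.0018  0.2916] rig x,y,z -0.0721 -0.0447 0.1636 F [1.01 0.66 0.42] w 0.0
turn err tool (deg) [-0.27 -0.16  1.79] j [-0.07  0.16  1.55 -0.01  1.43 -1.8 ]
```

Emit:
step_arm(
  deltas=[-2,-4.5,0,0,0,1.8,-2.2,-4.5,1,0,0,0,0,-0.8,2,0,0,0,0,0,1.2,0,0,0],
)

```text
time_s: 2.15
eef_pos: [0.5614, -0.0984, 0.3218]
eef_rot: [[-0.993, -0.122, -0.001], [-0.122, 0.993, -0.006], [0.002, -0.005, -1.0]]
contact_force: [0.2, 0.9, -0.3]
grip_width: 0.001
```

```bash
python3 -c "
from h import *
where()
im,C,st=snap('scene','s1'); c=im[120:300,150:350]; cv2.imwrite('pics/s1z.png',cv2.resize(c,None,fx=3.5,fy=3.5,interpolation=cv2.INTER_CUBIC))
im,C,st=snap('wrist','w1')
where()"
```

```text
t 2.15 tip world [ 0.5613 -0.0988  0.2488] rig x,y,z -0.0288 -0.1481 0.1208 F [ 0.18  0.95 -0.33] w 0.001
turn err tool (deg) [-0.3  -0.12 -0.43] j [-0.24  0.33  1.44 -0.01  1.37 -1.93]
t 2.25 tip world [ 0.5608 -0.0973  0.2489] rig x,y,z -0.0291 -0.1465 0.1209 F [-0.15  0.75 -0.39] w -0.0
turn err tool (deg) [-0.28 -0.18 -0.34] j [-0.23  0.33  1.44 -0.01  1.37 -1.93]
```

View pics/s1z.png

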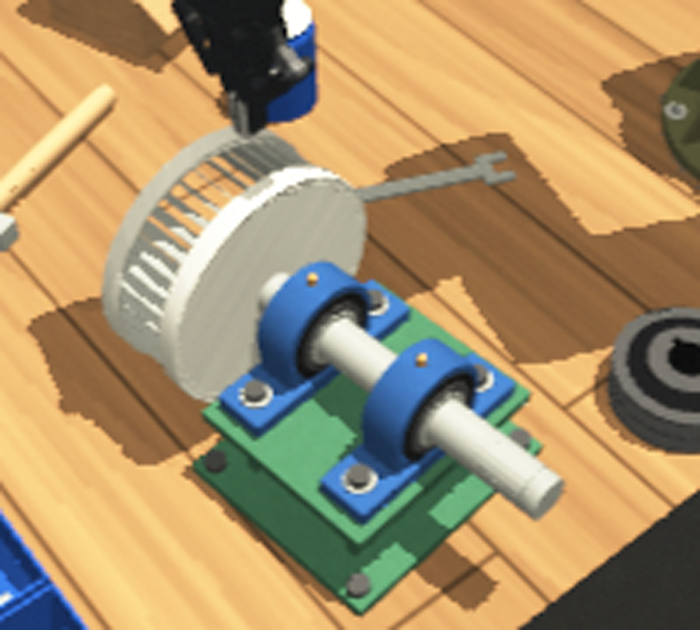

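View pics/w1.png

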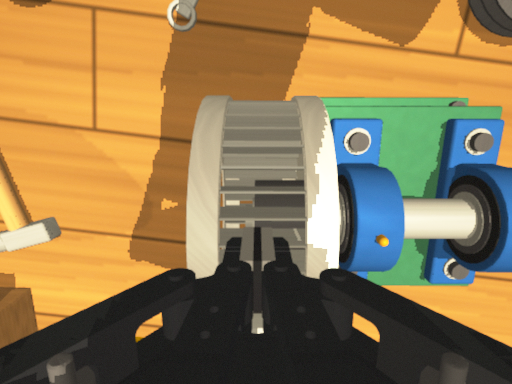

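Emit:
step_arm(
  deltas=[-0.9,0,1,0,0,0,0,0,0.6,0,0,0],
)

```text
time_s: 2.45
eef_pos: [0.5706, -0.0939, 0.3072]
eef_rot: [[-0.992, -0.125, 0.001], [-0.125, 0.992, -0.006], [0.0, -0.006, -1.0]]
contact_force: [0.0, 0.2, 0.3]
grip_width: -0.003
```

```bash
python3 -c "
from h import *
where()"
```

```text
t 2.45 tip world [ 0.5706 -0.0943  0.2342] rig x,y,z -0.0191 -0.1449 0.1062 F [0.01 0.19 0.27] w -0.003
turn err tool (deg) [-0.33 -0.01 -0.22] j [-0.22  0.36  1.43 -0.01  1.35 -1.92]
```

Emit:
step_arm(
  deltas=[0,0,0.3,0,0,0],
)

```text
time_s: 2.55
eef_pos: [0.5707, -0.0931, 0.3041]
eef_rot: [[-0.992, -0.126, 0.001], [-0.126, 0.992, -0.006], [-0.0, -0.006, -1.0]]
contact_force: [-0.6, -0.6, 0.3]
grip_width: -0.001
```

Emit:
step_arm(
  deltas=[0,0,0.1,0,0,0],
)

```text
time_s: 2.65
eef_pos: [0.5707, -0.0925, 0.303]
eef_rot: [[-0.992, -0.127, 0.001], [-0.127, 0.992, -0.006], [-0.0, -0.006, -1.0]]
contact_force: [0.5, 0.9, -0.5]
grip_width: -0.0
```

Emit:
step_arm(
  deltas=[0,0,0.1,0,0,0],
)

```text
time_s: 2.75
eef_pos: [0.5706, -0.0922, 0.3023]
eef_rot: [[-0.992, -0.128, 0.001], [-0.128, 0.992, -0.006], [-0.001, -0.006, -1.0]]
contact_force: [-0.3, -0.8, -0.6]
grip_width: -0.003
```

Emit:
step_arm(
  deltas=[0,0,0.1,0,0,0],
)

```text
time_s: 2.85
eef_pos: [0.5707, -0.092, 0.3016]
eef_rot: [[-0.992, -0.128, 0.002], [-0.128, 0.992, -0.006], [-0.001, -0.006, -1.0]]
contact_force: [0.5, 0.6, -0.3]
grip_width: -0.001
```

Emit:
step_arm(
  deltas=[0,0,0.1,0,0,0],
)

```text
time_s: 2.95
eef_pos: [0.5707, -0.092, 0.3009]
eef_rot: [[-0.992, -0.128, 0.003], [-0.128, 0.992, -0.006], [-0.002, -0.006, -1.0]]
contact_force: [-1.0, -1.1, 3.3]
grip_width: -0.003
```

Emit:
step_arm(
  deltas=[0,0,0.1,0,0,0],
)

```text
time_s: 3.05
eef_pos: [0.5708, -0.0921, 0.3005]
eef_rot: [[-0.992, -0.128, 0.004], [-0.128, 0.992, -0.006], [-0.003, -0.007, -1.0]]
contact_force: [-1.5, -0.4, 5.9]
grip_width: -0.002
```

Emit:
step_arm(
  deltas=[-1,0,0,0,0,0],
)

```text
time_s: 3.15
eef_pos: [0.5805, -0.091, 0.3013]
eef_rot: [[-0.992, -0.128, 0.005], [-0.128, 0.992, -0.007], [-0.004, -0.007, -1.0]]
contact_force: [-0.2, 0.9, 4.0]
grip_width: 0.004
```

Emit:
step_arm(
  deltas=[-1,0,0,0,0,0],
)

```text
time_s: 3.25
eef_pos: [0.5909, -0.0896, 0.3019]
eef_rot: [[-0.992, -0.127, 0.005], [-0.127, 0.992, -0.007], [-0.005, -0.007, -1.0]]
contact_force: [0.2, 0.6, 2.4]
grip_width: -0.0
```

Emit:
step_arm(
  deltas=[-1.5,0,0.05,0,0,0],
)

```text
time_s: 3.35
eef_pos: [0.6062, -0.0877, 0.3018]
eef_rot: [[-0.992, -0.127, 0.006], [-0.127, 0.992, -0.007], [-0.005, -0.007, -1.0]]
contact_force: [0.6, 0.5, -0.1]
grip_width: -0.002
```

Emit:
step_arm(
  deltas=[-2,0,0.2,0,0,0],
)

```text
time_s: 3.45
eef_pos: [0.6267, -0.0852, 0.3002]
eef_rot: [[-0.992, -0.127, 0.006], [-0.127, 0.992, -0.007], [-0.006, -0.008, -1.0]]
contact_force: [-0.5, 0.1, 0.5]
grip_width: -0.0
```

```bash
python3 -c "
from h import *
where()
im,C,st=snap('scene','s2'); c=im[120:300,150:350]; cv2.imwrite('pics/s2z.png',cv2.resize(c,None,fx=3.5,fy=3.5,interpolation=cv2.INTER_CUBIC))
"
```

```text
t 3.45 tip world [ 0.6272 -0.0857  0.2272] rig x,y,z 0.0381 -0.1437 0.0992 F [-0.47  0.08  0.49] w -0.0
turn err tool (deg) [-0.43  0.32 -0.13] j [-0.19  0.49  1.27 -0.01  1.38 -1.89]
```

View pics/s2z.png

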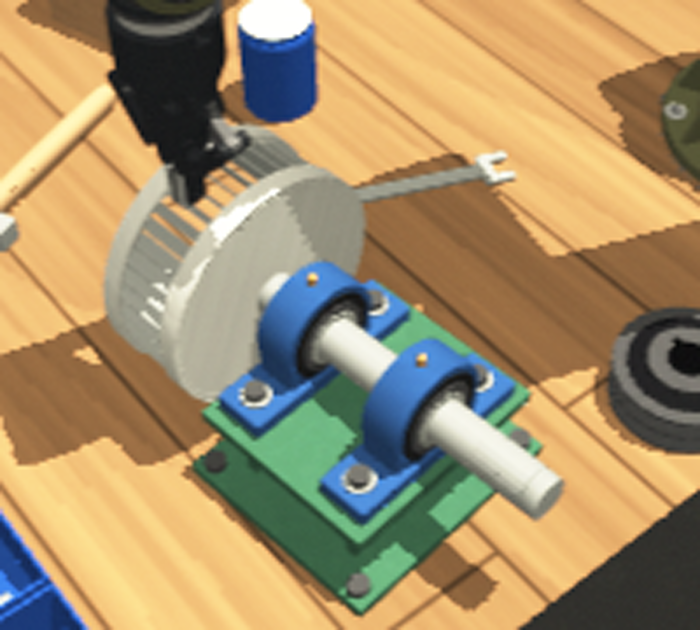

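Emit:
step_arm(
  deltas=[0,0,-1,0,0,0,4,-0.2,-0.3,0,0,0,1.5,-0.2,0,0,0,0,0,-0.1,0.8,0,0,0],
)

```text
time_s: 3.9
eef_pos: [0.5739, -0.0968, 0.3048]
eef_rot: [[-0.992, -0.128, 0.006], [-0.128, 0.992, -0.006], [-0.005, -0.007, -1.0]]
contact_force: [0.3, 0.6, 0.1]
grip_width: 0.0
```

```bash
python3 -c "
from h import *
where()
im,C,st=snap('wrist','w2')"
```

```text
t 3.9 tip world [ 0.5743 -0.0972  0.2318] rig x,y,z -0.0157 -0.1483 0.1038 F [0.28 0.55 0.09] w 0.0
turn err tool (deg) [-0.41  0.28 -0.05] j [-0.23  0.37  1.43 -0.01  1.34 -1.93]
```

View pics/w2.png

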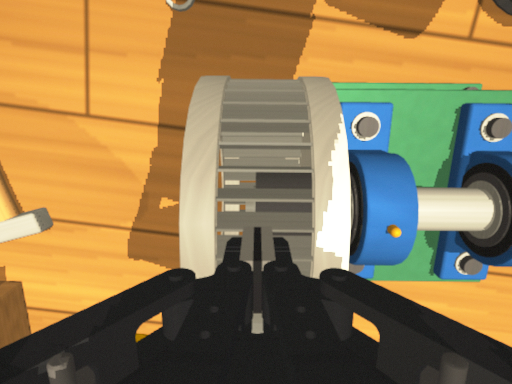

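Emit:
step_arm(
  deltas=[0,0.2,0.1,0,0,0],
)

```text
time_s: 4.05
eef_pos: [0.5743, -0.095, 0.3018]
eef_rot: [[-0.992, -0.128, 0.004], [-0.128, 0.992, -0.006], [-0.003, -0.007, -1.0]]
contact_force: [-0.1, -3.7, 5.3]
grip_width: 0.001
```

Emit:
step_arm(
  deltas=[0,0.1,0.1,0,0,0],
)

```text
time_s: 4.15
eef_pos: [0.5748, -0.0942, 0.3014]
eef_rot: [[-0.992, -0.127, 0.005], [-0.127, 0.992, -0.007], [-0.004, -0.008, -1.0]]
contact_force: [-0.7, -5.4, 8.0]
grip_width: -0.001
```

Emit:
step_arm(
  deltas=[0,0.1,0.1,0,0,0],
)

```text
time_s: 4.25
eef_pos: [0.5755, -0.0935, 0.3013]
eef_rot: [[-0.992, -0.127, 0.007], [-0.127, 0.992, -0.009], [-0.006, -0.01, -1.0]]
contact_force: [0.6, -4.3, 8.6]
grip_width: 0.004
```

Emit:
step_arm(
  deltas=[-2.5,0,0,0,0,0],
)

```text
time_s: 4.35
eef_pos: [0.6001, -0.0905, 0.3025]
eef_rot: [[-0.992, -0.127, 0.008], [-0.127, 0.992, -0.01], [-0.007, -0.011, -1.0]]
contact_force: [0.5, -1.1, 1.7]
grip_width: -0.001
```

Emit:
step_arm(
  deltas=[-3,0,0.1,0,0,0],
)

```text
time_s: 4.45
eef_pos: [0.6308, -0.0864, 0.3023]
eef_rot: [[-0.992, -0.126, 0.009], [-0.126, 0.992, -0.01], [-0.008, -0.011, -1.0]]
contact_force: [-0.1, 0.5, -0.1]
grip_width: 0.005
```

Emit:
step_arm(
  deltas=[0,0,-2,0,0,0],
)

```text
time_s: 4.55
eef_pos: [0.6325, -0.0852, 0.3184]
eef_rot: [[-0.992, -0.127, 0.003], [-0.127, 0.992, -0.008], [-0.002, -0.009, -1.0]]
contact_force: [-0.2, -0.2, 0.0]
grip_width: 0.002
```

```bash
python3 -c "
from h import *
where()
im,C,st=snap('scene','s3'); c=im[120:300,150:350]; cv2.imwrite('pics/s3z.png',cv2.resize(c,None,fx=3.5,fy=3.5,interpolation=cv2.INTER_CUBIC))
"
```

```text
t 4.55 tip world [ 0.6328 -0.0858  0.2454] rig x,y,z 0.0437 -0.1445 0.1174 F [-0.19 -0.17  0.02] w 0.002
turn err tool (deg) [-0.49  0.12 -0.09] j [-0.19  0.49  1.23 -0.01  1.42 -1.89]
```

View pics/s3z.png

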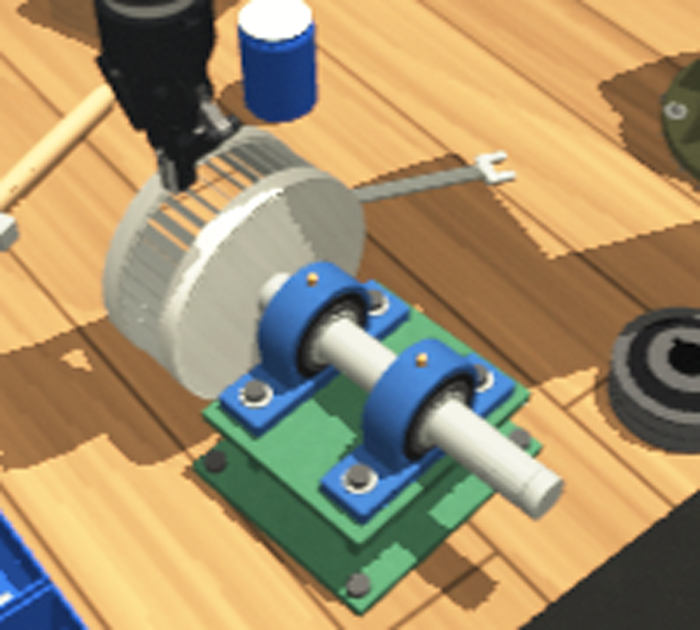

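Emit:
step_arm(
  deltas=[3,0,0,0,0,0,2.6,0,0.6,0,0,0,0,-0.3,0.5,0,0,0,0,0,0,0,0,0],
)

```text
time_s: 5.0
eef_pos: [0.5772, -0.0947, 0.3117]
eef_rot: [[-0.992, -0.129, 0.012], [-0.129, 0.992, -0.01], [-0.01, -0.011, -1.0]]
contact_force: [0.4, 0.1, -0.1]
grip_width: -0.002
```

Emit:
step_arm(
  deltas=[0,0,0.1,0,0,0],
)

```text
time_s: 5.1
eef_pos: [0.5777, -0.0946, 0.3109]
eef_rot: [[-0.992, -0.129, 0.012], [-0.129, 0.992, -0.01], [-0.011, -0.011, -1.0]]
contact_force: [-0.0, -0.6, -0.0]
grip_width: -0.002
```

Emit:
step_arm(
  deltas=[0,0,0.1,0,0,0],
)

```text
time_s: 5.2
eef_pos: [0.5782, -0.0945, 0.3097]
eef_rot: [[-0.992, -0.129, 0.012], [-0.129, 0.992, -0.01], [-0.011, -0.011, -1.0]]
contact_force: [-0.3, -0.6, 0.5]
grip_width: -0.002
```

Emit:
step_arm(
  deltas=[0,0,0.4,-0.5,0.5,0],
)

```text
time_s: 5.3
eef_pos: [0.5787, -0.0943, 0.3058]
eef_rot: [[-0.992, -0.13, 0.003], [-0.13, 0.992, -0.002], [-0.003, -0.002, -1.0]]
contact_force: [-0.7, 0.3, 0.1]
grip_width: 0.0
```

Emit:
step_arm(
  deltas=[0,0,0.1,0,0,0],
)

```text
time_s: 5.4
eef_pos: [0.5789, -0.0942, 0.3041]
eef_rot: [[-0.992, -0.13, 0.002], [-0.13, 0.992, -0.001], [-0.002, -0.001, -1.0]]
contact_force: [-0.3, 0.6, -0.1]
grip_width: 0.001
```

Emit:
step_arm(
  deltas=[0,0,0.1,0,0,0],
)

```text
time_s: 5.5
eef_pos: [0.5791, -0.0942, 0.3028]
eef_rot: [[-0.992, -0.13, 0.002], [-0.13, 0.992, -0.001], [-0.001, -0.001, -1.0]]
contact_force: [-0.2, -0.5, 0.3]
grip_width: -0.002
```

Emit:
step_arm(
  deltas=[0,0,0.1,0,0,0],
)

```text
time_s: 5.6
eef_pos: [0.5792, -0.0942, 0.3016]
eef_rot: [[-0.992, -0.13, 0.001], [-0.13, 0.992, -0.001], [-0.001, -0.001, -1.0]]
contact_force: [-0.4, 0.2, -0.2]
grip_width: -0.003
```

Emit:
step_arm(
  deltas=[0,0,0.1,0,0,0],
)

```text
time_s: 5.7
eef_pos: [0.5793, -0.0942, 0.3005]
eef_rot: [[-0.992, -0.13, 0.001], [-0.13, 0.992, -0.001], [-0.001, -0.001, -1.0]]
contact_force: [-0.1, -1.1, 2.1]
grip_width: -0.003
```

Emit:
step_arm(
  deltas=[0,0,0.1,0,0,0],
)

```text
time_s: 5.8
eef_pos: [0.5794, -0.0942, 0.3]
eef_rot: [[-0.992, -0.13, 0.002], [-0.13, 0.992, -0.001], [-0.002, -0.002, -1.0]]
contact_force: [-1.2, -0.9, 6.6]
grip_width: -0.0
```

Emit:
step_arm(
  deltas=[-2.5,0,0.05,0,0,0],
)

```text
time_s: 5.9
eef_pos: [0.6034, -0.0914, 0.3005]
eef_rot: [[-0.992, -0.129, 0.003], [-0.129, 0.992, -0.002], [-0.003, -0.002, -1.0]]
contact_force: [0.1, -1.0, 1.4]
grip_width: -0.003
```

Emit:
step_arm(
  deltas=[-3,0,0.2,0,0,0],
)

```text
time_s: 6.0
eef_pos: [0.6336, -0.0876, 0.2994]
eef_rot: [[-0.992, -0.128, 0.004], [-0.129, 0.992, -0.002], [-0.004, -0.003, -1.0]]
contact_force: [0.7, 0.4, 0.5]
grip_width: -0.002
```

Emit:
step_arm(
  deltas=[0,0,-1,0,0,0,3,0,-0.5,0,0,0,2.6,-0.5,0,0,0,0],
)

```text
time_s: 6.3
eef_pos: [0.5804, -0.0986, 0.3121]
eef_rot: [[-0.991, -0.131, 0.001], [-0.131, 0.991, -0.001], [-0.001, -0.001, -1.0]]
contact_force: [0.4, 0.2, 0.5]
grip_width: -0.001
```

```bash
python3 -c "
from h import *
where()
im,C,st=snap('scene','s4'); c=im[120:300,150:350]; a=cv2.resize(c,None,fx=2,fy=2,interpolation=cv2.INTER_CUBIC)
im,C,st=snap('top','t4'); c=im[120:240,160:320]; b=cv2.resize(c,None,fx=2.4,fy=2.4,interpolation=cv2.INTER_CUBIC)
o=np.zeros((360,790,3),np.uint8);o[:,:400]=a;o[:288,400:784]=b;cv2.imwrite('pics/s4z.png',o)
"
```

```text
t 6.3 tip world [ 0.5805 -0.0987  0.2391] rig x,y,z -0.0098 -0.1505 0.1111 F [0.39 0.22 0.5 ] w -0.001
turn err tool (deg) [-0.08  0.06  0.12] j [-0.23  0.38  1.39 -0.    1.36 -1.93]
```

View pics/s4z.png

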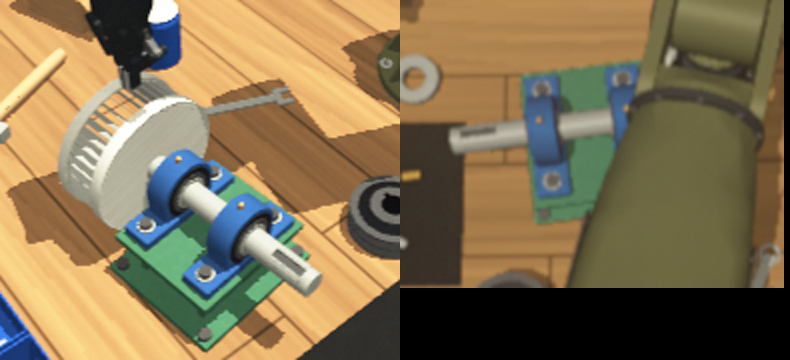

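```bash
python3 -c "
from h import *
im,C,st=snap('top','t5'); c=im[160:200,170:240]; b=cv2.resize(c,None,fx=10,fy=10,interpolation=cv2.INTER_CUBIC);cv2.imwrite('pics/t5z.png',b)
im,C,st=snap('scene','s5'); c=im[230:310,270:370]; b=cv2.resize(c,None,fx=7,fy=7,interpolation=cv2.INTER_CUBIC);cv2.imwrite('pics/s5z.png',b)
"
```

```text
(no output)
```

View pics/t5z.png

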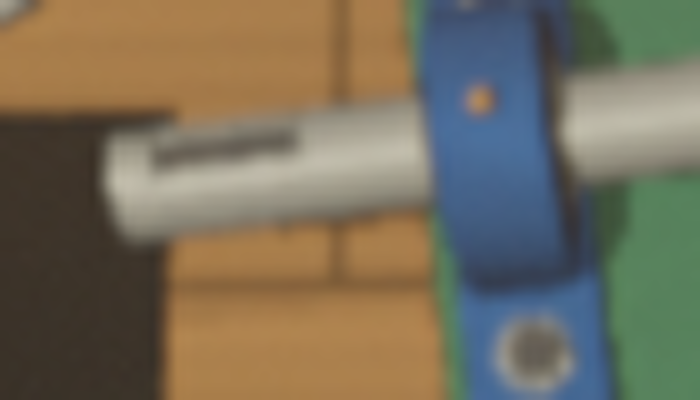

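View pics/s5z.png

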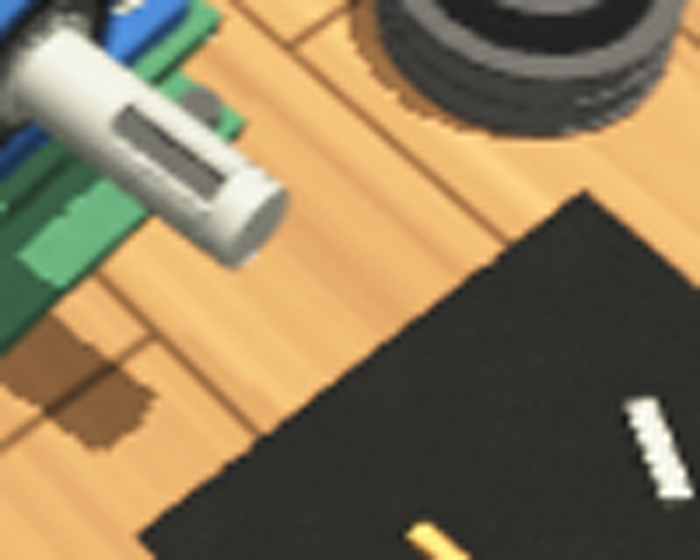

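```bash
cat >> h.py <<'E'
def kang(C,uv,r=.0145):
    # angle by intersecting ray with cylinder of radius r about shaft axis
    d=ray(C,uv); o=C[2]-O
    a=np.array([d@XR,d[2]]); b=np.array([o@XR,o[2]])
    A=a@a;B=2*a@b;Cc=b@b-r*r; disc=B*B-4*A*Cc
    t=(-B-np.sqrt(max(disc,0)))/(2*A); p=b+t*a; return np.degrees(np.arctan2(p[0],p[1])), ((o+t*d)@D)
E
python3 -c "
from h import *
T=cam('top');S=cam('scene')
for r in (.0125,.0145,.0165):
  print(kang(T,(170+22.2-.45,160+14.8-.45),r),kang(S,(270+168/7-.43,230+150/7-.43),r))
# check shaft silhouettes: axis projections
for y in (.138,.175): print(proj(T,O+y*D),proj(S,O+y*D))
for y in (.138,.175): print([proj(T,O+y*D+s*.0175*XR) for s in(-1,1)])
"
```

```text
(np.float64(28.496942171193076), np.float64(0.13859715221630425)) (np.float64(18.82553599790061), np.float64(0.13481403739043996))
(np.float64(21.35729457427585), np.float64(0.13816358708775223)) (np.float64(20.401681919008777), np.float64(0.13554167201128692))
(np.float64(16.366451035244463), np.float64(0.13776299660489302)) (np.float64(21.590734142635764), np.float64(0.13626630048406263))
[[192.84231786 176.9887427 ]] [[295.36651853 253.58027944]]
[[181.11210515 178.62134763]] [[307.28601446 262.40442286]]
[array([[193.44143889, 182.38749928]]), array([[192.2463524 , 171.61842132]])]
[array([[181.68051485, 184.02769554]]), array([[180.54669106, 173.24349204]])]
```

Emit:
step_arm(
  deltas=[-2.8,0.3,0,0,0,0,0,0.2,0.3,0,0,0,0,0,0,0,0,0],
)

```text
time_s: 6.8
eef_pos: [0.6096, -0.0899, 0.3098]
eef_rot: [[-0.992, -0.13, 0.003], [-0.13, 0.992, -0.002], [-0.003, -0.002, -1.0]]
contact_force: [0.2, 0.6, -0.5]
grip_width: 0.002
```

Emit:
step_arm(
  deltas=[0,0,0.2,0,0,0],
)

```text
time_s: 6.9
eef_pos: [0.6097, -0.0898, 0.3079]
eef_rot: [[-0.992, -0.13, 0.003], [-0.13, 0.992, -0.002], [-0.003, -0.002, -1.0]]
contact_force: [-0.1, -0.2, 0.7]
grip_width: -0.002
```

Emit:
step_arm(
  deltas=[0,0,0.3,0,0,0],
)

```text
time_s: 7.0
eef_pos: [0.6095, -0.0898, 0.3047]
eef_rot: [[-0.992, -0.13, 0.003], [-0.13, 0.992, -0.002], [-0.003, -0.002, -1.0]]
contact_force: [-0.4, 0.9, 0.4]
grip_width: -0.0
```

Emit:
step_arm(
  deltas=[0,0,0.1,0,0,0],
)

```text
time_s: 7.1
eef_pos: [0.6093, -0.0899, 0.3033]
eef_rot: [[-0.992, -0.13, 0.002], [-0.13, 0.992, -0.001], [-0.002, -0.002, -1.0]]
contact_force: [-0.0, 0.5, 0.2]
grip_width: -0.002
```

Emit:
step_arm(
  deltas=[0,0,0.1,0,0,0],
)

```text
time_s: 7.2
eef_pos: [0.6091, -0.09, 0.3023]
eef_rot: [[-0.992, -0.13, 0.002], [-0.13, 0.992, -0.002], [-0.002, -0.002, -1.0]]
contact_force: [0.4, -0.5, -0.3]
grip_width: -0.001
```

Emit:
step_arm(
  deltas=[0,0,0.1,0,0,0],
)

```text
time_s: 7.3
eef_pos: [0.609, -0.0901, 0.3013]
eef_rot: [[-0.992, -0.13, 0.003], [-0.13, 0.992, -0.001], [-0.002, -0.002, -1.0]]
contact_force: [-0.6, -1.2, -0.3]
grip_width: 0.002
```

Emit:
step_arm(
  deltas=[0,0,0.1,0,0,0],
)

```text
time_s: 7.4
eef_pos: [0.609, -0.0902, 0.3003]
eef_rot: [[-0.992, -0.13, 0.003], [-0.13, 0.992, -0.002], [-0.002, -0.002, -1.0]]
contact_force: [0.1, -0.4, -0.7]
grip_width: 0.003
```

Emit:
step_arm(
  deltas=[0,0,0.1,0,0,0],
)

```text
time_s: 7.5
eef_pos: [0.609, -0.0902, 0.2993]
eef_rot: [[-0.992, -0.13, 0.003], [-0.13, 0.992, -0.002], [-0.003, -0.002, -1.0]]
contact_force: [-1.3, 0.3, 0.8]
grip_width: 0.002
```

Emit:
step_arm(
  deltas=[0,0,0.1,0,0,0],
)

```text
time_s: 7.6
eef_pos: [0.6091, -0.0903, 0.2987]
eef_rot: [[-0.992, -0.129, 0.004], [-0.129, 0.992, -0.002], [-0.003, -0.002, -1.0]]
contact_force: [0.0, -0.6, 5.4]
grip_width: 0.002
```

Emit:
step_arm(
  deltas=[0.5,0,0,0,0,0],
)

```text
time_s: 7.7
eef_pos: [0.6044, -0.0909, 0.2992]
eef_rot: [[-0.992, -0.13, 0.005], [-0.13, 0.992, -0.002], [-0.005, -0.003, -1.0]]
contact_force: [1.3, 0.9, 5.3]
grip_width: 0.001
```

Emit:
step_arm(
  deltas=[0.5,0,0,0,0,0],
)

```text
time_s: 7.8
eef_pos: [0.5994, -0.0915, 0.2997]
eef_rot: [[-0.992, -0.13, 0.007], [-0.13, 0.992, -0.002], [-0.006, -0.003, -1.0]]
contact_force: [0.7, 1.4, 5.0]
grip_width: 0.001
```

Emit:
step_arm(
  deltas=[0.5,0,0.03,0,0,0],
)

```text
time_s: 7.9
eef_pos: [0.5942, -0.0921, 0.2999]
eef_rot: [[-0.991, -0.13, 0.007], [-0.13, 0.992, -0.002], [-0.007, -0.003, -1.0]]
contact_force: [0.3, 1.1, 3.9]
grip_width: -0.004
```

Emit:
step_arm(
  deltas=[0.5,0,0.04,0,0,0],
)

```text
time_s: 8.0
eef_pos: [0.5889, -0.0927, 0.2997]
eef_rot: [[-0.991, -0.13, 0.008], [-0.13, 0.992, -0.002], [-0.008, -0.003, -1.0]]
contact_force: [0.9, 1.4, 4.5]
grip_width: 0.003
```

Emit:
step_arm(
  deltas=[0.5,0,0.05,0,0,0],
)

```text
time_s: 8.1
eef_pos: [0.5835, -0.0933, 0.2994]
eef_rot: [[-0.991, -0.13, 0.008], [-0.13, 0.992, -0.002], [-0.008, -0.003, -1.0]]
contact_force: [0.5, 0.5, 4.9]
grip_width: 0.005
```

```bash
python3 -c "
from h import *
where()
im,C,st=snap('top','t6'); c=im[160:200,170:240]; b=cv2.resize(c,None,fx=10,fy=10,interpolation=cv2.INTER_CUBIC);cv2.imwrite('pics/t6z.png',b)
im,C,st=snap('scene','s6'); c=im[230:310,270:370]; b=cv2.resize(c,None,fx=7,fy=7,interpolation=cv2.INTER_CUBIC);cv2.imwrite('pics/s6z.png',b)
where()
"
```

```text
t 8.1 tip world [ 0.5841 -0.0935  0.2264] rig x,y,z -0.0055 -0.1458 0.0984 F [0.47 0.48 4.86] w 0.005
turn err tool (deg) [-0.18  0.47  0.06] j [-0.22  0.39  1.41 -0.    1.33 -1.92]
t 8.2 tip world [ 0.5839 -0.0936  0.2264] rig x,y,z -0.0058 -0.1459 0.0984 F [-1.47  1.17  4.83] w -0.004
turn err tool (deg) [-0.18  0.45  0.05] j [-0.22  0.39  1.41 -0.    1.33 -1.92]
```

View pics/t6z.png

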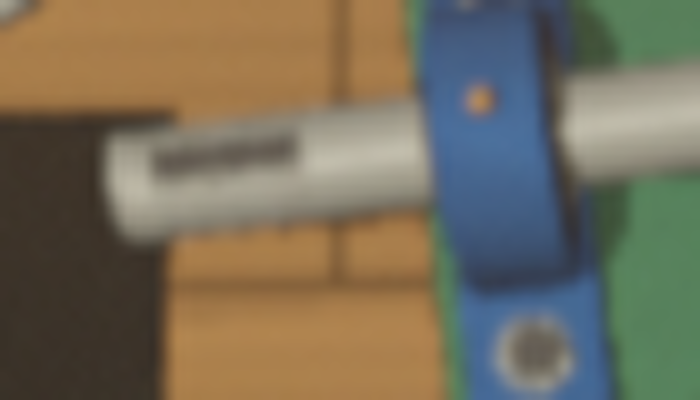

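View pics/s6z.png

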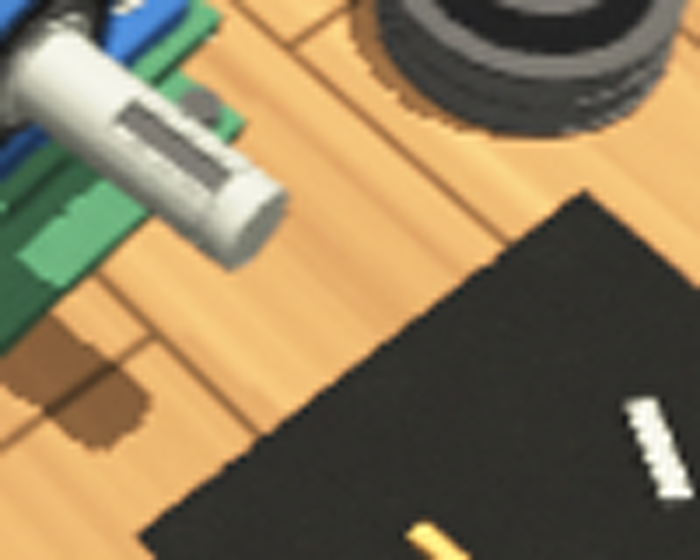

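```bash
python3 -c "
from h import *
T=cam('top');S=cam('scene')
for r in (.0125,.0145,.0165):
  print(kang(T,(170+22.4-.45,160+15.6-.45),r),kang(S,(270+174/7-.43,230+144/7-.43),r))
"
```

```text
(np.float64(14.016268019131473), np.float64(0.13805731869615467)) (np.float64(4.857113347843843), np.float64(0.1349549881374135))
(np.float64(9.709609363799128), np.float64(0.13768541165324863)) (np.float64(8.56362778118457), np.float64(0.13573422593426895))
(np.float64(6.545267059857141), np.float64(0.13732455097089452)) (np.float64(11.308261633863497), np.float64(0.13649612862878102))
```

Emit:
step_arm(
  deltas=[0.5,0,0.03,0,0,0],
)

```text
time_s: 8.3
eef_pos: [0.5783, -0.094, 0.2992]
eef_rot: [[-0.991, -0.13, 0.009], [-0.13, 0.992, -0.002], [-0.008, -0.003, -1.0]]
contact_force: [-0.5, 2.6, 4.6]
grip_width: -0.004
```

Emit:
step_arm(
  deltas=[0.4,0,0.04,0,0,0],
)

```text
time_s: 8.4
eef_pos: [0.574, -0.0946, 0.2989]
eef_rot: [[-0.991, -0.13, 0.009], [-0.13, 0.992, -0.002], [-0.009, -0.003, -1.0]]
contact_force: [-0.3, 1.6, 5.5]
grip_width: 0.001
```

Emit:
step_arm(
  deltas=[0.3,0,0.04,0,0,0],
)

```text
time_s: 8.5
eef_pos: [0.5706, -0.095, 0.2986]
eef_rot: [[-0.991, -0.13, 0.009], [-0.13, 0.992, -0.002], [-0.009, -0.003, -1.0]]
contact_force: [-0.7, 1.9, 4.8]
grip_width: 0.002
```

Emit:
step_arm(
  deltas=[0.1,0,0,0,0,0],
)

```text
time_s: 8.6
eef_pos: [0.5692, -0.0951, 0.2987]
eef_rot: [[-0.991, -0.13, 0.009], [-0.13, 0.992, -0.002], [-0.009, -0.003, -1.0]]
contact_force: [-0.9, 1.1, 5.4]
grip_width: 0.001
```

Emit:
step_arm(
  deltas=[0,0,-0.5,0,0,0,0,0,-3,0,0,0,-1.2,4.5,0,0,0,0,-1.5,4.5,0,0,0,0,-1.5,4.5,0,0,0,0,-1.5,4.5,0,0,0,0,-1.5,4.5,0,0,0,0,-1.4,4.5,0,0,0,0],
)

```text
time_s: 9.4
eef_pos: [0.6207, 0.1872, 0.3336]
eef_rot: [[-0.993, -0.12, 0.004], [-0.12, 0.993, -0.004], [-0.004, -0.004, -1.0]]
contact_force: [0.1, -0.6, -0.1]
grip_width: -0.001
```

Emit:
step_arm(
  deltas=[0,1,2,0,0,0,0,0,1,0,0,0,0,0,0,0,0,0],
)

```text
time_s: 9.7
eef_pos: [0.6192, 0.2029, 0.3011]
eef_rot: [[-0.992, -0.126, 0.002], [-0.126, 0.992, -0.004], [-0.001, -0.004, -1.0]]
contact_force: [1.3, -0.2, -0.1]
grip_width: -0.001
```

```bash
python3 -c "
from h import *
where()
im,C,st=snap('wrist','w7')
where()
print(proj(C,[O+y*D+.0175*np.array([0,0,1]) for y in (.115,.138,.161,.175)]).round(1).tolist())
"
```

```text
t 9.7 tip world [0.6193 0.2026 0.2281] rig x,y,z 0.0676 0.1432 0.1001 F [ 1.27 -0.2  -0.13] w -0.001
turn err tool (deg) [-0.24  0.06 -0.18] j [ 0.26  0.53  1.2  -0.    1.41 -1.43]
t 9.75 tip world [0.6195 0.2022 0.2288] rig x,y,z 0.0677 0.1429 0.1008 F [ 0.27 -0.19  0.71] w 0.003
turn err tool (deg) [-0.24  0.1  -0.21] j [ 0.26  0.53  1.2  -0.    1.41 -1.43]
[[216.9, 103.0], [250.7, 102.8], [284.4, 102.7], [305.0, 102.6]]
```

View pics/w7.png

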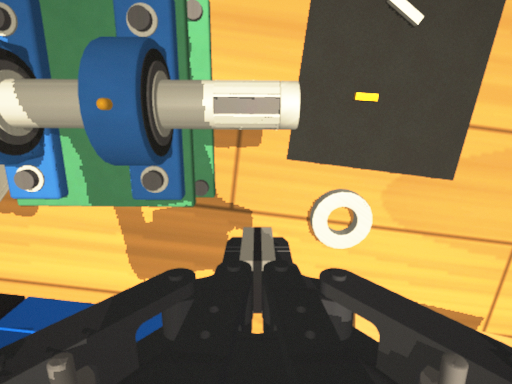

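```bash
python3 -c "
from h import *
im=cv2.imread('pics/w7.png'); c=im[70:140,190:310]; b=cv2.resize(c,None,fx=6,fy=6,interpolation=cv2.INTER_CUBIC);cv2.imwrite('pics/w7z.png',b)
g=cv2.cvtColor(im,cv2.COLOR_BGR2GRAY)
for u in (225,240,250,260,270,290): print(u,g[74:136,u].tolist())
"
```

```text
225 [210, 211, 211, 212, 213, 213, 209, 209, 224, 234, 235, 236, 240, 246, 247, 247, 247, 247, 245, 240, 249, 254, 248, 163, 159, 160, 159, 158, 160, 159, 159, 158, 157, 158, 160, 160, 160, 158, 157, 204, 249, 251, 233, 231, 230, 230, 230, 229, 226, 213, 191, 192, 185, 165, 136, 134, 129, 129, 130, 128, 131, 132]
240 [209, 209, 209, 211, 212, 213, 211, 210, 226, 236, 236, 236, 240, 246, 247, 248, 247, 247, 245, 233, 245, 254, 248, 144, 124, 162, 161, 162, 161, 161, 162, 161, 160, 161, 161, 162, 161, 158, 160, 209, 250, 254, 251, 231, 229, 230, 229, 230, 227, 213, 191, 191, 195, 177, 159, 157, 83, 83, 85, 84, 87, 87]
250 [207, 207, 209, 209, 211, 213, 212, 205, 220, 236, 236, 235, 238, 244, 247, 247, 247, 248, 245, 233, 246, 254, 249, 145, 126, 163, 163, 162, 163, 163, 164, 164, 163, 162, 161, 160, 161, 161, 163, 165, 236, 254, 249, 231, 229, 230, 230, 229, 230, 219, 190, 191, 190, 171, 137, 135, 129, 126, 128, 129, 128, 129]
260 [205, 206, 207, 209, 209, 211, 212, 205, 220, 236, 235, 236, 239, 245, 247, 247, 248, 247, 247, 240, 246, 254, 251, 196, 164, 165, 166, 164, 165, 165, 165, 165, 166, 164, 164, 165, 165, 162, 165, 190, 245, 253, 247, 231, 229, 229, 229, 229, 229, 218, 191, 191, 192, 172, 137, 134, 128, 128, 128, 129, 128, 128]
270 [207, 206, 208, 207, 209, 211, 211, 204, 220, 235, 235, 236, 238, 243, 247, 247, 247, 247, 247, 237, 235, 253, 250, 166, 167, 166, 166, 167, 166, 166, 167, 166, 164, 165, 165, 164, 165, 167, 165, 186, 244, 253, 243, 217, 229, 228, 229, 228, 228, 219, 190, 190, 191, 165, 120, 167, 202, 201, 202, 202, 201, 201]
290 [207, 206, 208, 207, 207, 207, 206, 195, 205, 219, 229, 235, 238, 241, 243, 245, 246, 248, 249, 250, 251, 252, 253, 254, 254, 254, 255, 255, 255, 255, 255, 254, 254, 253, 252, 251, 249, 248, 247, 245, 244, 242, 240, 237, 235, 233, 231, 228, 224, 216, 199, 186, 174, 162, 142, 150, 174, 173, 172, 171, 151, 104]
```

View pics/w7z.png

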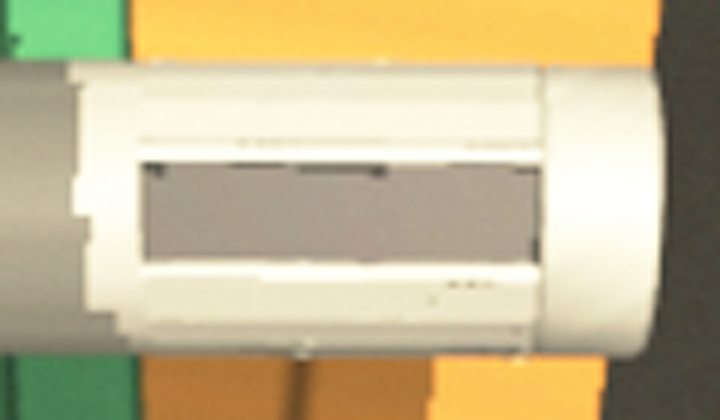

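```bash
python3 -c "
from h import *
st=readout.observe();C=cam('wrist',st); p=C[2]-O; print(p@XR,p@D,p[2], np.degrees(np.arctan2(p@XR,p[2])))
f=318.29; 
P0=plane(C,(257,105),.128+.0175);q=P0-O;print('axis x off',q@XR,q@D)
# axis direction from silhouettes at u=160..200 vs 290
im=cv2.imread('pics/w7.png');g=cv2.cvtColor(im,cv2.COLOR_BGR2GRAY)
for u in (160,170,180,190): print(u,g[70:140,u].tolist())
"
```

```text
0.0022008691070319122 0.14302244588897184 0.2432984058668522 0.5182815367516295
axis x off 0.0015877405219220965 0.14202395794147366
160 [72, 97, 103, 102, 103, 104, 103, 103, 104, 105, 119, 137, 144, 151, 156, 157, 156, 160, 161, 163, 164, 168, 168, 170, 173, 173, 173, 175, 178, 178, 180, 181, 180, 184, 183, 183, 183, 179, 174, 172, 171, 168, 168, 166, 166, 166, 163, 161, 158, 157, 146, 138, 130, 119, 112, 103, 104, 102, 102, 102, 107, 118, 124, 121, 101, 66, 55, 53, 55, 56]
170 [92, 92, 93, 94, 92, 87, 77, 76, 72, 97, 129, 138, 143, 149, 159, 161, 158, 157, 159, 161, 164, 166, 168, 171, 170, 173, 175, 178, 179, 180, 182, 181, 183, 184, 185, 185, 182, 179, 177, 174, 169, 170, 168, 167, 167, 165, 163, 163, 159, 156, 153, 150, 146, 146, 146, 139, 129, 123, 111, 93, 85, 69, 57, 54, 53, 50, 51, 48, 40, 37]
180 [106, 106, 103, 103, 104, 105, 104, 105, 107, 112, 127, 139, 143, 151, 158, 159, 157, 157, 160, 163, 166, 167, 169, 171, 173, 173, 175, 176, 179, 180, 182, 182, 184, 185, 186, 186, 183, 180, 176, 173, 172, 169, 169, 167, 167, 165, 164, 161, 158, 155, 152, 150, 146, 146, 145, 140, 129, 124, 105, 65, 56, 56, 59, 57, 56, 58, 56, 58, 56, 57]
190 [94, 95, 94, 93, 89, 90, 93, 92, 90, 101, 123, 138, 143, 151, 157, 160, 158, 158, 160, 163, 165, 168, 169, 171, 173, 175, 175, 178, 180, 182, 183, 186, 186, 188, 187, 187, 184, 180, 179, 174, 170, 168, 168, 168, 166, 165, 164, 161, 158, 156, 153, 149, 147, 147, 144, 141, 132, 125, 110, 87, 78, 79, 79, 81, 80, 80, 82, 82, 83, 83]
```

```bash
cat >> h.py <<'E'
def plan(target,heading,n,st=None):
    st=st or readout.observe(); R0=st['eef_rot']; h=np.radians(heading)
    x=np.array([np.cos(h),np.sin(h),0]); z=np.array([0,0,-1.]); W=np.stack([x,np.cross(z,x),z],1)
    rv=cv2.Rodrigues(R0.T@W)[0].ravel()/n; R=R0.copy(); d=(np.array(target)-st['eef_pos'])/n; out=[]
    for k in range(n):
        out.append(np.r_[(R.T@d)*100,np.degrees(rv)]); R=R@cv2.Rodrigues(rv)[0]
    for r in out: print(', '.join(f'{v:.2f}' for v in r)+',')
E
python3 -c "
from h import *
plan([.437,.334,.22],57,16)"
```

```text
1.03, 0.96, 0.51, -0.00, 0.02, 8.14,
1.15, 0.80, 0.51, -0.00, 0.02, 8.14,
1.26, 0.63, 0.51, -0.00, 0.02, 8.14,
1.33, 0.45, 0.51, -0.00, 0.02, 8.14,
1.38, 0.26, 0.51, -0.00, 0.02, 8.14,
1.40, 0.06, 0.51, -0.00, 0.02, 8.14,
1.40, -0.14, 0.51, -0.00, 0.02, 8.14,
1.36, -0.34, 0.51, -0.00, 0.02, 8.14,
1.30, -0.53, 0.51, -0.00, 0.02, 8.14,
1.21, -0.71, 0.51, -0.00, 0.02, 8.14,
1.10, -0.87, 0.51, -0.00, 0.02, 8.14,
0.97, -1.02, 0.51, -0.00, 0.02, 8.14,
0.81, -1.15, 0.51, -0.00, 0.02, 8.14,
0.64, -1.25, 0.51, -0.00, 0.02, 8.14,
0.46, -1.33, 0.51, -0.00, 0.02, 8.14,
0.27, -1.38, 0.51, -0.00, 0.02, 8.14,
```

Emit:
step_arm(
  deltas=[1.0,1.0,0.5,0,0,8.1,1.15,0.8,0.5,0,0,8.1,1.25,0.6,0.5,0,0,8.1,1.3,0.45,0.5,0,0,8.1,1.4,0.25,0.5,0,0,8.1,1.4,0.05,0.5,0,0,8.1,1.4,-0.15,0.5,0,0,8.1,1.35,-0.35,0.5,0,0,8.1],
)

```text
time_s: 10.55
eef_pos: [0.5313, 0.2597, 0.2688]
eef_rot: [[-0.486, 0.874, 0.012], [0.874, 0.486, -0.002], [-0.008, 0.01, -1.0]]
contact_force: [0.4, -0.2, 0.8]
grip_width: 0.002
```

Emit:
step_arm(
  deltas=[1.3,-0.55,0.5,0,0,8.1,1.2,-0.7,0.5,0,0,8.1,1.1,-0.85,0.5,0,0,8.1,0.95,-1.0,0.5,0,0,8.1,0.8,-1.15,0.5,0,0,8.1,0.65,-1.25,0.5,0,0,8.1,0.45,-1.35,0.5,0,0,8.1,0.3,-1.4,0.5,0,0,8.1],
  claw=0,
)

```text
time_s: 11.35
eef_pos: [0.4483, 0.3251, 0.2355]
eef_rot: [[0.634, 0.773, 0.023], [0.773, -0.634, 0.002], [0.016, 0.017, -1.0]]
contact_force: [0.5, 0.4, -0.5]
grip_width: 0.504
```

```bash
python3 -c "
from h import *
where()
im,C,st=snap('wrist','w8')
where()
print(proj(C,[.437,.334,.004]))
"
```

```text
t 11.35 tip world [0.45   0.3252 0.1625] rig x,y,z -0.0845 0.2867 0.0345 F [ 0.46  0.35 -0.54] w 0.504
turn err tool (deg) [   1.54    0.7  -136.78] j [ 0.56  0.37  1.6  -0.01  1.16  1.26]
t 11.4 tip world [0.4486 0.3262 0.1618] rig x,y,z -0.0858 0.2879 0.0338 F [-1.69  1.28 -1.25] w 0.503
turn err tool (deg) [   1.46    0.67 -137.35] j [ 0.57  0.37  1.6  -0.01  1.16  1.27]
[[237.99373605 179.13243455]]
```

View pics/w8.png

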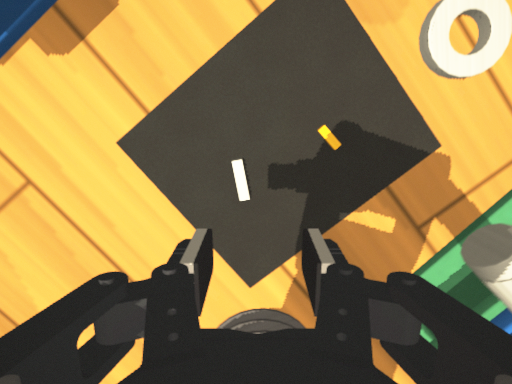

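Emit:
step_arm(
  deltas=[0,0,0,0,0,0,0,0,0,0,0,0],
)

```text
time_s: 11.6
eef_pos: [0.4481, 0.3248, 0.2363]
eef_rot: [[0.638, 0.77, 0.023], [0.77, -0.638, 0.002], [0.017, 0.017, -1.0]]
contact_force: [0.1, -0.2, -0.8]
grip_width: 0.501
```

```bash
cat >> h.py <<'E'
def keypose(im,C,lo,hi,z=.008):
    g=cv2.cvtColor(im,cv2.COLOR_BGR2GRAY); m=np.zeros_like(g); m[lo[1]:hi[1],lo[0]:hi[0]]=(g[lo[1]:hi[1],lo[0]:hi[0]]>150)
    cs,_=cv2.findContours(m,0,2); c=max(cs,key=cv2.contourArea).reshape(-1,2)
    W=np.array([plane(C,p,z)[:2] for p in c]).astype(np.float32)*1000
    r=cv2.minAreaRect(W); b=cv2.boxPoints(r); e=[b[1]-b[0],b[2]-b[1]]; l=max(e,key=np.linalg.norm)
    print('centre mm',np.round(r[0],1),'size',np.round(r[1],1),'heading',np.degrees(np.arctan2(l[1],l[0])).round(1)%180)
E
python3 -c "
from h import *
im,C,st=snap('wrist','w9'); where(st)
keypose(im,C,(200,130),(290,220))
"
```

```text
t 11.6 tip world [0.4498 0.3249 0.1634] rig x,y,z -0.0847 0.2865 0.0354 F [ 0.13 -0.24 -0.83] w 0.501
turn err tool (deg) [   1.59    0.69 -137.06] j [ 0.56  0.36  1.6  -0.01  1.16  1.26]
centre mm [439.  332.2] size [40.5 10.5] heading 60.9
```

```bash
python3 -c "
from h import *
plan([.439,.3322,.10],60.7,5)"
```

```text
-0.05, -0.28, 2.72, 0.21, -0.17, -2.07,
-0.03, -0.27, 2.72, 0.21, -0.17, -2.07,
-0.01, -0.27, 2.73, 0.21, -0.17, -2.07,
0.01, -0.26, 2.73, 0.21, -0.17, -2.07,
0.02, -0.25, 2.73, 0.21, -0.17, -2.07,
```

Emit:
step_arm(
  deltas=[-0.05,-0.28,2.7,0.2,-0.2,-2.1,0,-0.27,2.7,0.2,-0.2,-2.1,0,-0.27,2.7,0.2,-0.2,-2.1,0,-0.26,2.7,0.2,-0.2,-2.1,0,-0.25,2.7,0.2,-0.2,-2.1,0,0,0,0,0,0],
  claw=-0.4,
  newtons=20,
)

```text
time_s: 12.25
eef_pos: [0.4439, 0.3294, 0.1005]
eef_rot: [[0.47, 0.883, 0.005], [0.883, -0.47, 0.001], [0.003, 0.004, -1.0]]
contact_force: [0.3, 0.4, 0.0]
grip_width: 0.298
```

```bash
python3 -c "
from h import *
im,C,st=snap('wrist','w10'); where(st)
plan([.439,.3322,.077],60.7,1,st)
print(proj(C,[.439,.3322,.008]))
"
```

```text
t 12.25 tip world [0.4442 0.3295 0.0275] rig x,y,z -0.0897 0.2917 -0.1005 F [0.35 0.36 0.03] w 0.298
turn err tool (deg) [   0.32    0.15 -125.43] j [ 0.57  0.56  1.68 -0.    0.9   1.06]
0.01, -0.57, 2.35, 0.23, -0.17, 1.29,
[[245.88740597 228.60687325]]
```

View pics/w10.png

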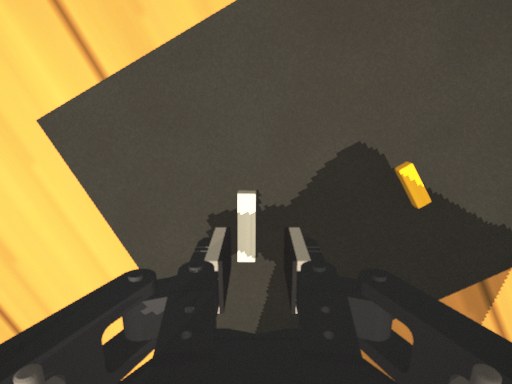

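Emit:
step_arm(
  deltas=[0,-0.57,0.8,0.2,-0.2,1.2,0,0,1.2,0,0,0,0,0,0,0,0,0],
)

```text
time_s: 12.6
eef_pos: [0.4413, 0.3331, 0.0849]
eef_rot: [[0.492, 0.871, 0.007], [0.871, -0.492, 0.004], [0.007, 0.004, -1.0]]
contact_force: [-0.6, -0.1, 0.9]
grip_width: 0.297
```

```bash
python3 -c "
from h import *
im,C,st=snap('wrist','w11'); where(st)
plan([.439,.3322,.077],60.9,1,st)
cv2.imwrite('pics/w11z.png',cv2.resize(im[180:300,180:340],None,fx=4,fy=4))
"
```

```text
t 12.6 tip world [0.4418 0.3334 0.0119] rig x,y,z -0.0916 0.2959 -0.1161 F [-0.62 -0.14  0.95] w 0.297
turn err tool (deg) [ 5.7000e-01  6.0000e-02 -1.2689e+02] j [ 0.58  0.58  1.68 -0.    0.87  1.1 ]
-0.20, -0.16, 0.79, 0.25, -0.39, -0.38,
```

View pics/w11z.png

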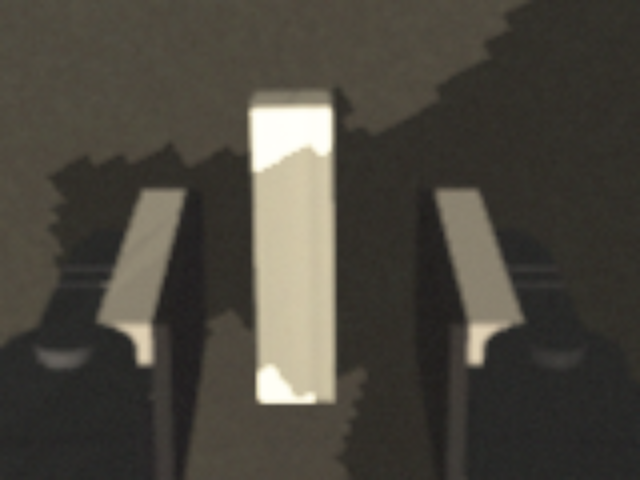

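Emit:
step_arm(
  deltas=[-0.2,-0.17,0.5,0.2,-0.4,-0.3,0,0,0.3,0,0,0,0,0,0,0,0,0],
)

```text
time_s: 12.95
eef_pos: [0.4394, 0.3326, 0.0782]
eef_rot: [[0.487, 0.873, 0.002], [0.873, -0.487, 0.001], [0.002, 0.002, -1.0]]
contact_force: [0.2, -0.2, 0.3]
grip_width: 0.297
```

```bash
python3 -c "
from h import *
st=readout.observe(); where(st)
plan([.439,.3322,.077],60.9,1,st)
"
```

```text
t 12.95 tip world [0.4396 0.3327 0.0052] rig x,y,z -0.0939 0.2954 -0.1228 F [ 0.21 -0.17  0.34] w 0.297
turn err tool (deg) [ 1.7000e-01  6.0000e-02 -1.2655e+02] j [ 0.58  0.59  1.69 -0.    0.86  1.09]
-0.06, -0.02, 0.12, 0.11, -0.10, -0.04,
```

Emit:
step_arm(
  deltas=[-0.05,0,0.18,0.1,-0.1,0,0,0,0,0,0,0],
)

```text
time_s: 13.15
eef_pos: [0.4393, 0.3322, 0.0765]
eef_rot: [[0.487, 0.874, 0.0], [0.874, -0.487, 0.0], [0.0, 0.0, -1.0]]
contact_force: [-0.5, 0.3, -0.5]
grip_width: 0.303
```

Emit:
step_arm(
  deltas=[0,0,0,0,0,0,0,0,0,0,0,0,0,0,0,0,0,0,0,0,0,0,0,0],
  claw=-1,
  newtons=30,
)

```text
time_s: 13.55
eef_pos: [0.4394, 0.3322, 0.0767]
eef_rot: [[0.487, 0.873, 0.001], [0.873, -0.487, 0.0], [0.0, 0.0, -1.0]]
contact_force: [-0.0, 0.3, 0.6]
grip_width: 0.097
```

Emit:
step_arm(
  deltas=[0,0,-1,0,0,0,0,0,-4,0,0,0,0,0,-4,0,0,0,0,0,-4,0,0,0,0,0,0,0,0,0],
)

```text
time_s: 14.05
eef_pos: [0.4389, 0.332, 0.2135]
eef_rot: [[0.487, 0.873, -0.001], [0.873, -0.487, -0.0], [-0.001, -0.0, -1.0]]
contact_force: [0.5, -0.7, -0.7]
grip_width: 0.1
```

```bash
python3 -c "
from h import *
im,C,st=snap('wrist','w12'); where(st)
cv2.imwrite('pics/w12z.png',cv2.resize(im[160:320,160:360],None,fx=4,fy=3.75))
"
```

```text
t 14.05 tip world [0.4389 0.3319 0.1405] rig x,y,z -0.0947 0.2948 0.0125 F [ 0.49 -0.7  -0.72] w 0.1
turn err tool (deg) [-5.0000e-02  0.0000e+00 -1.2654e+02] j [ 0.58  0.39  1.62 -0.    1.13  1.09]
```

View pics/w12z.png

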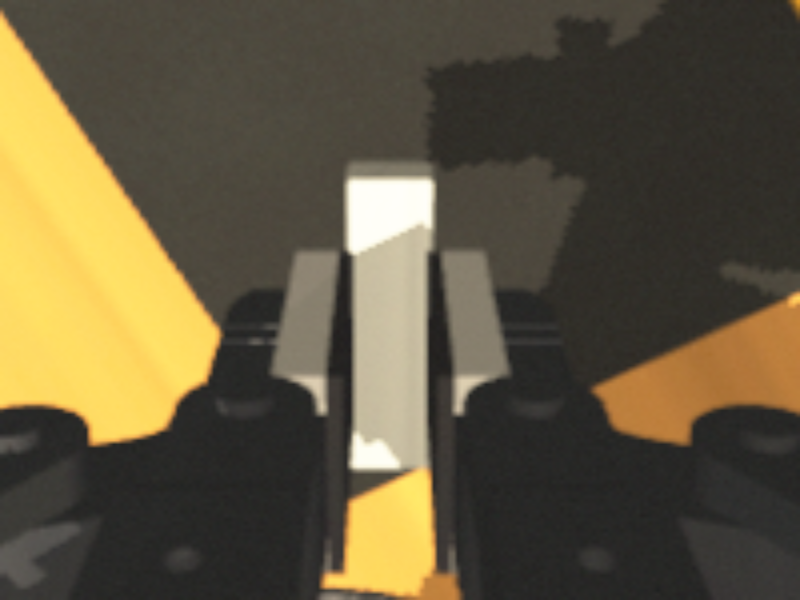

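```bash
python3 -c "
from h import *
c=eyes.camera_info('wrist');H=c['hand_eye'];K=c['K']
C=(K,H[:3,:3],H[:3,3])
for uv in [(257.2,207.0),(257.5,285),(246.4,210),(268.2,210),(248,280),(267.0,280)]:
    print(plane(C,uv,.0686).round(4))
"
```

```text
[0.0199 0.0002 0.0686]
[-0.02    0.0003  0.0686]
[ 0.0185 -0.0047  0.0686]
[0.0184 0.0052 0.0686]
[-0.0173 -0.0043  0.0686]
[-0.0173  0.005   0.0686]
```

```bash
python3 -c "
from h import *
# w7 pose: average of state before
class A:pass
st=dict(eef_pos=np.array([.6194,.2025,.3018]),eef_rot=np.array([[-.992,-.126,.002],[-.126,.992,-.004],[-.001,-.004,-1]]))
C=cam('wrist',st)
a=plane(C,(213.5,105),.1405);b=plane(C,(280.3,105),.1405);m=(a+b)/2;print(a,b,np.linalg.norm(a-b),m,(m-O)@XR,(m-O)@D)
t=m-D*.045; t[2]=.285
plan(t,97.4,9)"
```

```text
[0.55900122 0.16355873 0.1405    ] [0.55315059 0.20996979 0.1405    ] 0.04677837925273288 [0.5560759  0.18676426 0.1405    ] 0.002810096991409926 0.13573597331433757
-1.17, 2.22, -0.82, -0.02, 0.02, -4.06,
-1.33, 2.13, -0.82, -0.02, 0.02, -4.06,
-1.47, 2.04, -0.82, -0.02, 0.02, -4.06,
-1.61, 1.93, -0.82, -0.02, 0.02, -4.06,
-1.75, 1.81, -0.82, -0.02, 0.02, -4.06,
-1.87, 1.68, -0.82, -0.02, 0.02, -4.06,
-1.98, 1.54, -0.82, -0.02, 0.02, -4.06,
-2.09, 1.40, -0.82, -0.02, 0.02, -4.06,
-2.18, 1.25, -0.82, -0.02, 0.02, -4.06,
```

Emit:
step_arm(
  deltas=[-1.2,2.2,-2,0,0,-4.05,-1.3,2.1,-2,0,0,-4.05,-1.45,2.0,-2,0,0,-4.05,-1.6,1.95,-1.4,0,0,-4.05,-1.75,1.8,0,0,0,-4.05,-1.9,1.7,0,0,0,-4.05,-2.0,1.55,0,0,0,-4.05,-2.1,1.4,0,0,0,-4.05],
)

```text
time_s: 14.9
eef_pos: [0.5499, 0.1593, 0.2824]
eef_rot: [[-0.083, 0.996, -0.012], [0.997, 0.083, -0.006], [-0.005, -0.013, -1.0]]
contact_force: [-0.2, 0.8, 0.2]
grip_width: 0.1
```

Emit:
step_arm(
  deltas=[-2.2,1.25,0,0,0,-4.05,0,0,0,0,0,0,0,0,0,0,0,0],
)

```text
time_s: 15.2
eef_pos: [0.5651, 0.135, 0.2793]
eef_rot: [[-0.154, 0.988, -0.017], [0.988, 0.154, -0.007], [-0.004, -0.018, -1.0]]
contact_force: [-0.3, 0.9, -0.5]
grip_width: 0.102
```

```bash
python3 -c "
from h import *
im,C,st=snap('wrist','w13'); where(st)
print(proj(C,[.5561,.1868,.1405]))
cv2.imwrite('pics/w13z.png',cv2.resize(im[100:300,160:360],None,fx=3,fy=3))
"
```

```text
t 15.2 tip world [0.5639 0.1345 0.2063] rig x,y,z 0.0038 0.0829 0.0783 F [-0.28  0.91 -0.52] w 0.102
turn err tool (deg) [ -1.    -0.59 -88.55] j [ 0.17  0.4   1.45 -0.    1.31  0.02]
[[260.06666322 124.17977981]]
```

View pics/w13.png

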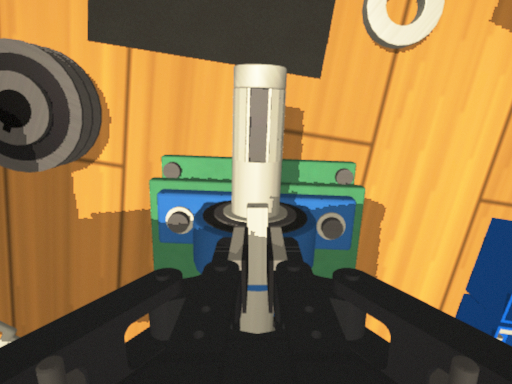

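```bash
cat > slot.py <<'E'
from h import *
def slot(im,C,lo,hi,thr=190,z=.1405):
    g=cv2.cvtColor(im,cv2.COLOR_BGR2GRAY); m=np.zeros_like(g); s=(slice(lo[1],hi[1]),slice(lo[0],hi[0])); m[s]=(g[s]<thr)
    cs,_=cv2.findContours(m,0,2); c=max(cs,key=cv2.contourArea).reshape(-1,2); print('px box',c.min(0),c.max(0))
    W=np.array([plane(C,p,z)[:2] for p in c]).astype(np.float32)*1000
    r=cv2.minAreaRect(W); b=cv2.boxPoints(r); e=[b[1]-b[0],b[2]-b[1]]; l=max(e,key=np.linalg.norm)
    print('centre mm',np.round(r[0],1),'size',np.round(r[1],1),'heading',np.degrees(np.arctan2(l[1],l[0])).round(1)%180)
E
python3 -c "
from slot import *
st=readout.observe();C=cam('wrist',st);im=cv2.imread('pics/w13.png')
g=cv2.cvtColor(im,cv2.COLOR_BGR2GRAY)
for v in (95,125,155,175): print(v,g[v,225:295].tolist())
slot(im,C,(242,78),(278,172))
cv2.imwrite('pics/w13z.png',cv2.resize(im[55:235,210:310],None,fx=5,fy=3.3))
"
```

```text
95 [190, 188, 188, 188, 187, 188, 188, 187, 178, 179, 198, 210, 210, 210, 220, 227, 231, 230, 230, 230, 231, 215, 222, 248, 240, 167, 128, 144, 146, 144, 145, 144, 143, 144, 143, 143, 143, 144, 143, 141, 143, 142, 150, 206, 244, 248, 232, 209, 210, 209, 211, 209, 209, 200, 176, 166, 169, 169, 148, 111, 142, 176, 183, 183, 183, 182, 181, 182, 182, 182]
125 [187, 188, 189, 189, 190, 192, 193, 188, 176, 186, 208, 212, 212, 216, 225, 232, 233, 233, 232, 232, 217, 220, 246, 244, 183, 80, 115, 139, 141, 140, 139, 141, 140, 139, 140, 139, 140, 140, 140, 140, 138, 125, 216, 249, 245, 225, 210, 212, 211, 212, 213, 210, 193, 171, 171, 172, 161, 139, 122, 116, 111, 112, 111, 109, 110, 112, 114, 113, 112, 114]
155 [191, 193, 193, 193, 194, 194, 194, 182, 178, 200, 214, 213, 213, 221, 230, 232, 232, 233, 233, 222, 224, 244, 241, 201, 142, 139, 136, 137, 136, 135, 138, 135, 137, 136, 136, 136, 137, 137, 135, 137, 159, 227, 244, 231, 218, 214, 212, 213, 212, 212, 205, 184, 172, 173, 166, 146, 125, 120, 113, 111, 112, 112, 114, 114, 113, 115, 114, 114, 113, 112]
175 [154, 158, 155, 155, 155, 156, 151, 165, 182, 195, 213, 219, 221, 221, 225, 228, 231, 233, 234, 236, 239, 239, 240, 241, 242, 243, 244, 244, 244, 245, 246, 246, 245, 243, 241, 239, 236, 234, 234, 231, 230, 228, 227, 223, 220, 217, 212, 205, 198, 192, 188, 182, 169, 152, 136, 117, 99, 91, 93, 93, 90, 92, 92, 93, 89, 91, 91, 93, 92, 92]
px box [248  87] [268 162]
centre mm [554.7 185.8] size [11.3 47.2] heading 96.8
```

View pics/w13z.png

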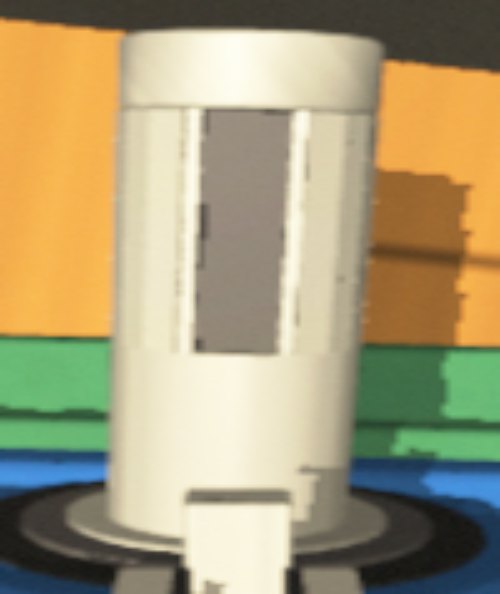

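```bash
python3 -c "
from h import *
plan([.5548,.1859,.25],96.9,4)"
```

```text
1.30, -0.04, 0.73, -0.25, 0.07, 0.50,
1.30, -0.06, 0.73, -0.25, 0.07, 0.50,
1.29, -0.07, 0.73, -0.25, 0.07, 0.50,
1.29, -0.09, 0.73, -0.25, 0.07, 0.50,
```

Emit:
step_arm(
  deltas=[1.3,-0.04,0.7,-0.25,0.07,0.5,1.3,-0.06,0.7,-0.25,0.07,0.5,1.3,-0.07,0.7,-0.25,0.07,0.5,1.3,-0.09,0.7,-0.25,0.07,0.5,0,0,0,0,0,0],
)

```text
time_s: 15.75
eef_pos: [0.5518, 0.1913, 0.2493]
eef_rot: [[-0.118, 0.993, -0.002], [0.993, 0.118, 0.0], [0.0, -0.002, -1.0]]
contact_force: [-0.4, 0.3, 0.9]
grip_width: 0.098
```

```bash
python3 -c "
from h import *
im,C,st=snap('wrist','w14'); where(st)
plan([.5548,.1859,.232],96.9,2,st)
cv2.imwrite('pics/w14z.png',cv2.resize(im[100:300,160:360],None,fx=3,fy=3))
"
```

```text
t 15.75 tip world [0.5517 0.1914 0.1763] rig x,y,z -0.001 0.1409 0.0483 F [-0.36  0.28  0.93] w 0.098
turn err tool (deg) [-6.000e-02 -9.000e-02 -9.065e+01] j [0.27 0.42 1.48 0.   1.24 0.15]
-0.29, 0.12, 0.86, -0.05, -0.01, -0.07,
-0.29, 0.12, 0.86, -0.05, -0.01, -0.07,
```

View pics/w14z.png

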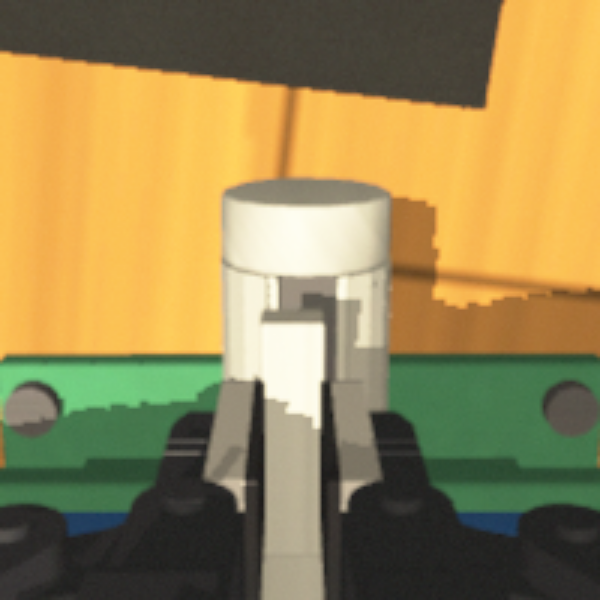

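Emit:
step_arm(
  deltas=[-0.3,0.12,0.8,0,0,0,-0.3,0.12,0.8,0,0,0,0,0,0,0,0,0],
)

```text
time_s: 16.1
eef_pos: [0.5555, 0.1839, 0.2333]
eef_rot: [[-0.118, 0.993, -0.0], [0.993, 0.118, 0.0], [0.0, -0.0, -1.0]]
contact_force: [-0.2, 0.1, -0.1]
grip_width: 0.101
```

```bash
python3 -c "
from h import *
im,C,st=snap('wrist','w15'); where(st)
plan([.5548,.1859,.226],96.9,1,st)
cv2.imwrite('pics/w15z.png',cv2.resize(im[140:260,190:330],None,fx=5,fy=5))
g=cv2.cvtColor(im,cv2.COLOR_BGR2GRAY)
for v in range(180,215,4): print(v,g[v,240:285].tolist())
"
```

```text
t 16.1 tip world [0.5555 0.1839 0.1603] rig x,y,z 0.0018 0.133 0.0323 F [-0.2   0.08 -0.1 ] w 0.101
turn err tool (deg) [-2.000e-02 -2.000e-02 -9.065e+01] j [0.26 0.44 1.5  0.   1.2  0.14]
0.20, -0.05, 0.73, -0.03, -0.01, -0.14,
180 [244, 245, 246, 247, 247, 248, 248, 248, 248, 249, 250, 250, 250, 250, 250, 249, 249, 248, 248, 246, 246, 246, 244, 244, 243, 240, 238, 236, 234, 231, 229, 227, 225, 224, 221, 219, 216, 213, 206, 201, 195, 184, 173, 164, 149]
184 [209, 218, 218, 220, 223, 224, 225, 230, 234, 235, 238, 241, 242, 245, 244, 242, 241, 239, 237, 237, 235, 232, 227, 226, 224, 222, 220, 217, 212, 202, 201, 199, 176, 161, 167, 164, 157, 167, 181, 193, 185, 175, 184, 185, 184]
188 [241, 231, 214, 239, 250, 247, 202, 120, 143, 145, 146, 147, 147, 144, 145, 144, 145, 145, 145, 145, 145, 145, 144, 145, 147, 144, 145, 150, 225, 250, 250, 244, 226, 224, 223, 223, 223, 223, 224, 223, 212, 182, 177, 183, 185]
192 [240, 232, 208, 234, 250, 245, 195, 123, 147, 146, 146, 146, 146, 143, 146, 146, 145, 146, 146, 145, 147, 147, 146, 144, 145, 144, 145, 150, 226, 250, 250, 243, 225, 224, 223, 2
[... 489 characters left out ...]
 186, 186]
204 [242, 237, 222, 237, 250, 247, 218, 139, 128, 130, 129, 129, 128, 130, 130, 128, 128, 128, 126, 126, 127, 127, 127, 127, 128, 129, 128, 118, 143, 176, 174, 157, 170, 202, 203, 202, 215, 224, 225, 220, 203, 186, 187, 188, 186]
208 [241, 238, 222, 237, 250, 250, 239, 228, 243, 241, 241, 241, 241, 241, 241, 241, 242, 243, 243, 243, 243, 241, 240, 239, 240, 241, 243, 221, 161, 173, 173, 157, 142, 152, 152, 195, 223, 224, 224, 220, 205, 186, 187, 185, 183]
212 [241, 237, 214, 229, 250, 250, 241, 241, 250, 249, 249, 249, 249, 249, 249, 249, 250, 250, 250, 250, 250, 249, 248, 248, 249, 250, 250, 236, 175, 173, 173, 158, 144, 153, 153, 193, 224, 224, 224, 221, 205, 185, 185, 186, 180]
```

View pics/w15z.png

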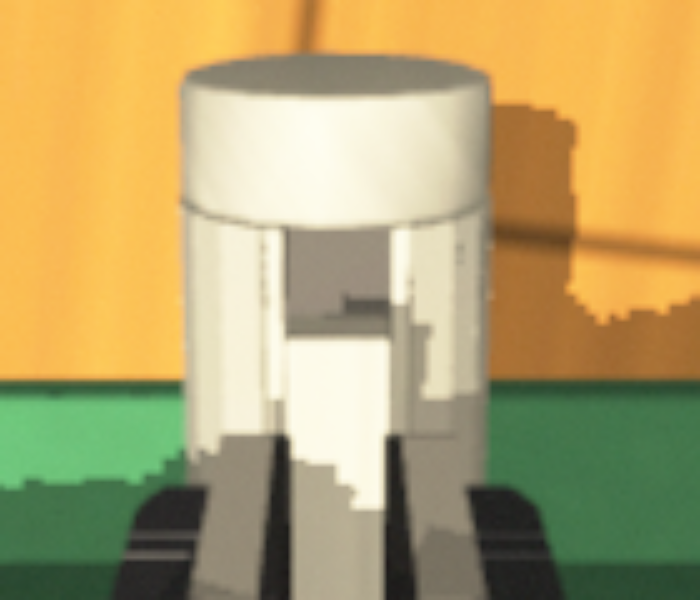

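```bash
python3 -c "
from h import *
st=readout.observe();C=cam('wrist',st)
p=plane(C,(257.3,185.2),.1450);Dk=np.array([-.118,.993,0])
print('slot free end -> centre', p-.023*Dk)
q=plane(C,(257.3,206.5),.2333-.0686);print('key centre',q-.02*Dk)
q=plane(C,(257.3,202.8),.2333-.0766);print('key centre',q-.02*Dk)
"
```

```text
slot free end -> centre [0.55510507 0.18618851 0.145     ]
key centre [0.55535093 0.18403968 0.1647    ]
key centre [0.55543263 0.18336164 0.1567    ]
```

Emit:
step_arm(
  deltas=[0.23,0,0.4,0,0,0,0,0,0.3,0,0,0,0,0,0,0,0,0],
)

```text
time_s: 16.45
eef_pos: [0.5556, 0.186, 0.2266]
eef_rot: [[-0.117, 0.993, 0.001], [0.993, 0.117, 0.0], [0.0, 0.001, -1.0]]
contact_force: [0.1, 0.1, 0.3]
grip_width: 0.105
```

```bash
python3 -c "
from h import *
im,C,st=snap('wrist','w16'); where(st)
plan([.5548,.1861,.223],96.9,1,st)
cv2.imwrite('pics/w16z.png',cv2.resize(im[140:260,190:330],None,fx=5,fy=5))
"
```

```text
t 16.45 tip world [0.5556 0.186  0.1536] rig x,y,z 0.0023 0.135 0.0256 F [0.11 0.08 0.3 ] w 0.105
turn err tool (deg) [ 4.000e-02  2.000e-02 -9.071e+01] j [0.26 0.45 1.5  0.   1.19 0.14]
0.02, -0.08, 0.36, 0.04, -0.02, -0.20,
```

View pics/w16z.png

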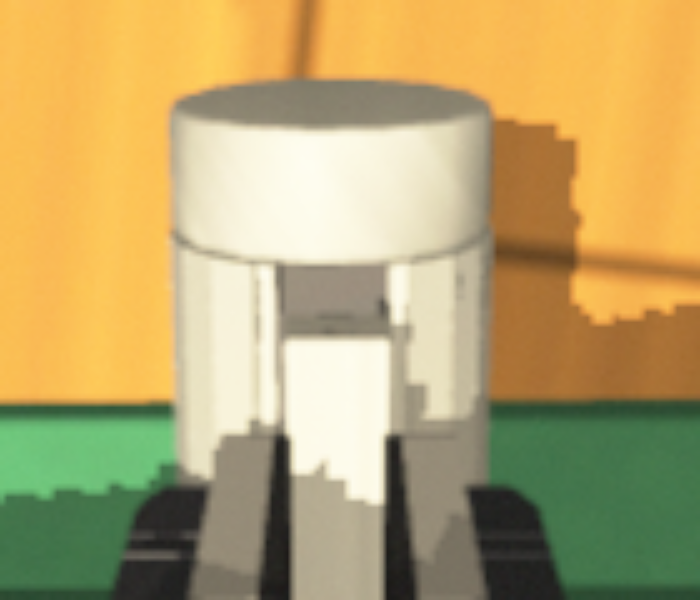

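Emit:
step_arm(
  deltas=[0,-0.06,0.2,0,0,-0.2,0,0,0.2,0,0,0],
)

```text
time_s: 16.7
eef_pos: [0.5551, 0.186, 0.223]
eef_rot: [[-0.121, 0.993, 0.001], [0.993, 0.121, 0.001], [0.0, 0.002, -1.0]]
contact_force: [-0.2, 0.9, 0.5]
grip_width: 0.098
```

Emit:
step_arm(
  deltas=[0,0,0.1,0,0,0],
)

```text
time_s: 16.8
eef_pos: [0.5551, 0.186, 0.2218]
eef_rot: [[-0.121, 0.993, 0.001], [0.993, 0.121, 0.001], [0.0, 0.002, -1.0]]
contact_force: [-0.6, -0.2, -0.3]
grip_width: 0.103
```

```bash
python3 -c "
from h import *
im,C,st=snap('wrist','w17'); where(st)
plan([.5548,.1861,.220],96.9,1,st)
cv2.imwrite('pics/w17z.png',cv2.resize(im[140:260,190:330],None,fx=5,fy=5))
"
```

```text
t 16.8 tip world [0.5552 0.1861 0.1488] rig x,y,z 0.0018 0.1351 0.0208 F [-0.58 -0.2  -0.33] w 0.103
turn err tool (deg) [ 9.000e-02  5.000e-02 -9.048e+01] j [0.26 0.45 1.51 0.   1.18 0.14]
0.01, -0.03, 0.18, 0.09, -0.02, 0.03,
```

View pics/w17z.png

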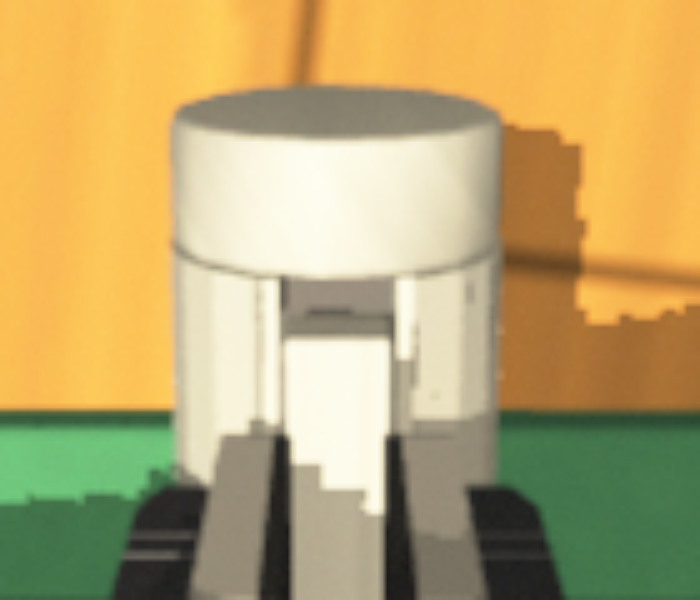

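Emit:
step_arm(
  deltas=[0,0,0.1,0.05,0,0],
)

```text
time_s: 16.95
eef_pos: [0.5551, 0.186, 0.2207]
eef_rot: [[-0.121, 0.993, 0.001], [0.993, 0.121, 0.0], [0.0, 0.001, -1.0]]
contact_force: [-1.1, 0.5, -1.0]
grip_width: 0.102
```

Emit:
step_arm(
  deltas=[0,0,0.1,0,0,0],
)

```text
time_s: 17.05
eef_pos: [0.5551, 0.186, 0.2197]
eef_rot: [[-0.121, 0.993, 0.001], [0.993, 0.121, 0.0], [0.0, 0.001, -1.0]]
contact_force: [0.2, -0.3, -0.5]
grip_width: 0.1
```

Emit:
step_arm(
  deltas=[0,0,0.08,0,0,0],
)

```text
time_s: 17.15
eef_pos: [0.5551, 0.186, 0.2188]
eef_rot: [[-0.121, 0.993, 0.001], [0.993, 0.121, 0.0], [0.0, 0.001, -1.0]]
contact_force: [0.0, 0.2, -0.7]
grip_width: 0.104
```

Emit:
step_arm(
  deltas=[0,0,0.06,0,0,0],
)

```text
time_s: 17.25
eef_pos: [0.5551, 0.1861, 0.2181]
eef_rot: [[-0.121, 0.993, 0.001], [0.993, 0.121, 0.0], [0.0, 0.001, -1.0]]
contact_force: [0.6, -0.3, -0.0]
grip_width: 0.102
```

```bash
python3 -c "
from h import *
im,C,st=snap('wrist','w18'); where(st)
cv2.imwrite('pics/w18z.png',cv2.resize(im[140:260,190:330],None,fx=5,fy=5))
"
```

```text
t 17.25 tip world [0.5551 0.1861 0.1451] rig x,y,z 0.0018 0.1352 0.0171 F [ 0.62 -0.32 -0.02] w 0.102
turn err tool (deg) [ 4.000e-02  1.000e-02 -9.048e+01] j [0.26 0.46 1.51 0.   1.17 0.14]
```

View pics/w18z.png

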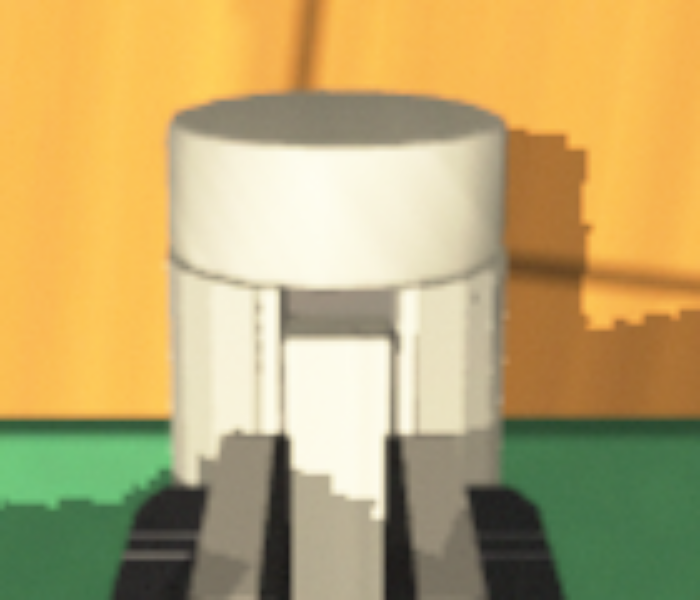

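Emit:
step_arm(
  deltas=[0,0,0.04,0,0,0],
)

```text
time_s: 17.4
eef_pos: [0.5551, 0.186, 0.2177]
eef_rot: [[-0.121, 0.993, 0.0], [0.993, 0.121, 0.0], [0.0, 0.001, -1.0]]
contact_force: [0.9, 0.1, -0.5]
grip_width: 0.098
```

Emit:
step_arm(
  deltas=[0,0,0,0,0,0,0,0,0,0,0,0],
  claw=-0.5,
)

```text
time_s: 17.6
eef_pos: [0.5551, 0.186, 0.2177]
eef_rot: [[-0.121, 0.993, 0.001], [0.993, 0.121, 0.0], [0.0, 0.001, -1.0]]
contact_force: [-0.3, 0.6, 0.8]
grip_width: 0.248
```

Emit:
step_arm(
  deltas=[0,0,-1,0,0,0,0,0,-2,0,0,0,0,0,0,0,0,0],
)

```text
time_s: 17.9
eef_pos: [0.5551, 0.186, 0.2498]
eef_rot: [[-0.121, 0.993, 0.001], [0.993, 0.121, 0.001], [0.0, 0.001, -1.0]]
contact_force: [-0.6, 0.3, 0.7]
grip_width: 0.254
```

```bash
python3 -c "
from h import *
im,C,st=snap('wrist','w19'); where(st)
cv2.imwrite('pics/w19z.png',cv2.resize(im[120:300,160:360],None,fx=4,fy=3.3))
"
```

```text
t 17.9 tip world [0.5552 0.1861 0.1768] rig x,y,z 0.0018 0.1352 0.0488 F [-0.61  0.32  0.73] w 0.254
turn err tool (deg) [ 5.000e-02  1.000e-02 -9.048e+01] j [0.26 0.43 1.48 0.   1.24 0.14]
```

View pics/w19z.png

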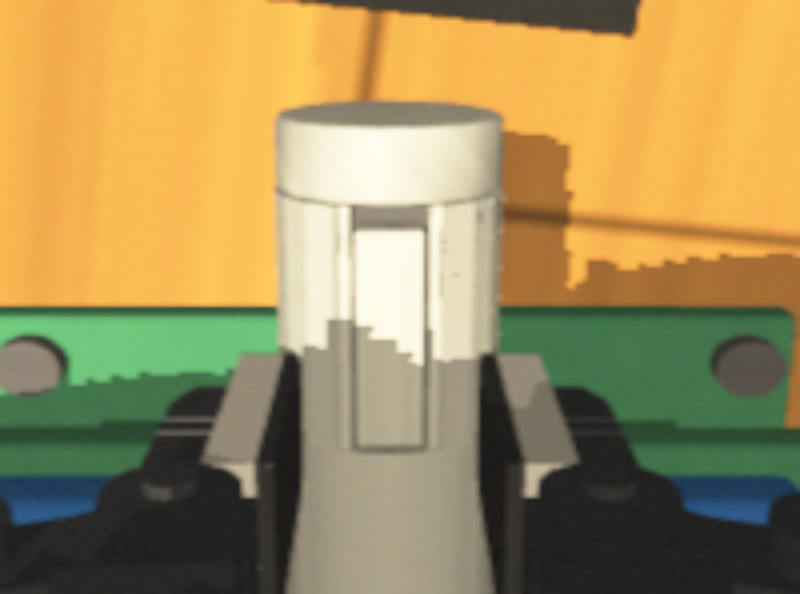

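Emit:
step_arm(
  deltas=[0,0,0,0,0,0,0,0,0,0,0,0,0,0,0,0,0,0,0,0,0.8,0,0,0,0,0,0.8,0,0,0,0,0,0.4,0,0,0],
  claw=-1,
)

```text
time_s: 18.55
eef_pos: [0.5541, 0.1857, 0.2247]
eef_rot: [[-0.121, 0.993, -0.004], [0.993, 0.121, -0.001], [-0.0, -0.004, -1.0]]
contact_force: [0.2, -0.7, -0.4]
grip_width: 0.002
```

Emit:
step_arm(
  deltas=[0,0,0.2,0,0,0],
)

```text
time_s: 18.65
eef_pos: [0.5539, 0.1857, 0.2218]
eef_rot: [[-0.121, 0.993, -0.005], [0.993, 0.121, -0.001], [-0.0, -0.005, -1.0]]
contact_force: [-0.8, -0.0, -1.1]
grip_width: 0.001
```

Emit:
step_arm(
  deltas=[0,0,0.1,0,0,0],
)

```text
time_s: 18.75
eef_pos: [0.554, 0.1857, 0.2206]
eef_rot: [[-0.121, 0.993, -0.005], [0.993, 0.121, -0.001], [-0.0, -0.005, -1.0]]
contact_force: [-0.3, -0.3, 6.3]
grip_width: 0.003
```

Emit:
step_arm(
  deltas=[0.0,0.05,0.05,-0.1,0,0],
)

```text
time_s: 18.85
eef_pos: [0.5545, 0.1858, 0.2205]
eef_rot: [[-0.121, 0.993, -0.003], [0.993, 0.121, -0.001], [-0.0, -0.003, -1.0]]
contact_force: [-3.2, -0.8, 7.1]
grip_width: 0.002
```

Emit:
step_arm(
  deltas=[0,0,0.05,0,0,0],
)

```text
time_s: 18.95
eef_pos: [0.5547, 0.1858, 0.2206]
eef_rot: [[-0.121, 0.993, -0.002], [0.993, 0.121, -0.001], [-0.0, -0.002, -1.0]]
contact_force: [-1.8, -1.7, 5.2]
grip_width: -0.001
```

Emit:
step_arm(
  deltas=[0,0,0.1,0,0,0],
)

```text
time_s: 19.05
eef_pos: [0.555, 0.1858, 0.2206]
eef_rot: [[-0.121, 0.993, -0.0], [0.993, 0.121, -0.0], [-0.0, -0.0, -1.0]]
contact_force: [-0.6, -0.4, 7.8]
grip_width: -0.002
```

Emit:
step_arm(
  deltas=[0,0,0.1,0,0,0],
)

```text
time_s: 19.15
eef_pos: [0.5553, 0.1859, 0.2205]
eef_rot: [[-0.121, 0.993, 0.001], [0.993, 0.121, 0.0], [-0.0, 0.001, -1.0]]
contact_force: [-2.1, -0.8, 7.1]
grip_width: -0.003
```

Emit:
step_arm(
  deltas=[0,0,0.16,0,0,0],
)

```text
time_s: 19.25
eef_pos: [0.5556, 0.1859, 0.2202]
eef_rot: [[-0.121, 0.993, 0.003], [0.993, 0.121, 0.001], [0.0, 0.003, -1.0]]
contact_force: [-2.8, -0.8, 10.4]
grip_width: 0.0
```

Emit:
step_arm(
  deltas=[0,0,0.18,0,0,0],
)

```text
time_s: 19.35
eef_pos: [0.556, 0.186, 0.2198]
eef_rot: [[-0.121, 0.993, 0.005], [0.993, 0.121, 0.001], [0.0, 0.005, -1.0]]
contact_force: [-1.9, -1.1, 13.1]
grip_width: -0.002
```

Emit:
step_arm(
  deltas=[0,0,-0.5,0,0,0,0,0,-1.5,0,0,0,0,0,-3,0,0,0,-2,0,-2,0,0,0,-2.5,0,0,0,0,0,0,0,0,0,0,0,0,0,0,0,0,0],
)

```text
time_s: 20.05
eef_pos: [0.5612, 0.1404, 0.2945]
eef_rot: [[-0.121, 0.993, 0.008], [0.993, 0.121, 0.001], [0.0, 0.008, -1.0]]
contact_force: [0.2, 0.6, -0.2]
grip_width: -0.0
```

```bash
python3 -c "
from slot import *
im,C,st=snap('wrist','w20'); where(st)
cv2.imwrite('pics/w20z.png',cv2.resize(im[40:240,200:320],None,fx=6,fy=3))
im,C,st=snap('scene','s20'); cv2.imwrite('pics/s20z.png',cv2.resize(im[210:290,250:350],None,fx=7,fy=7,interpolation=cv2.INTER_CUBIC))
cv2.imwrite('pics/s20.png',im)
"
```

```text
t 20.05 tip world [0.5618 0.1405 0.2215] rig x,y,z 0.0025 0.0891 0.0935 F [ 0.17  0.65 -0.25] w -0.0
turn err tool (deg) [  0.36   0.34 -90.43] j [ 0.18  0.37  1.45 -0.    1.31  0.06]
```

View pics/w20z.png

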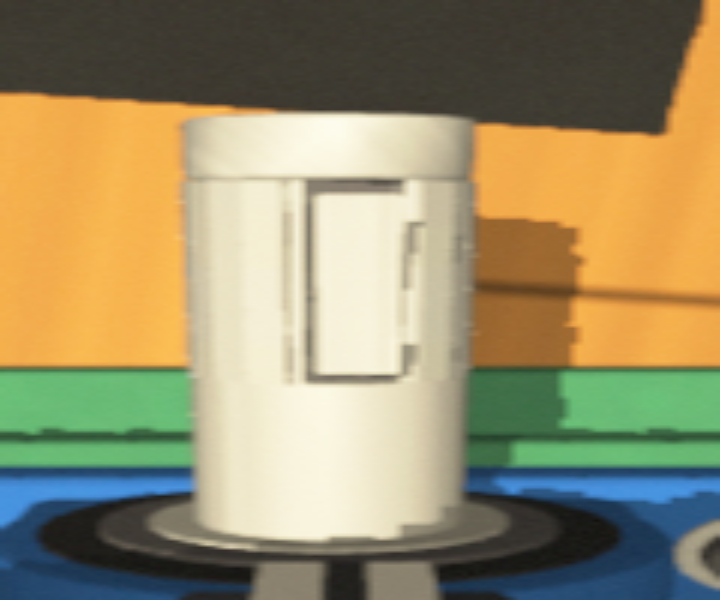

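View pics/s20z.png

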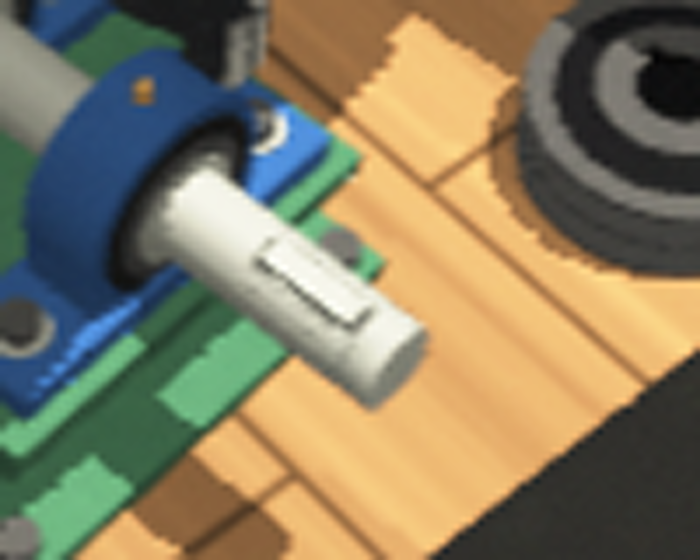

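View pics/s20.png

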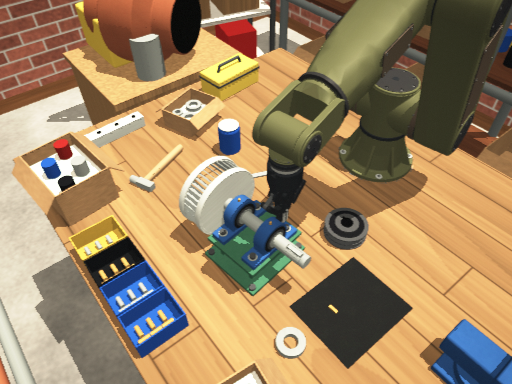

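```bash
cat > ang.py <<'E'
from slot import *
import sys
n=sys.argv[1]
im,C,st=snap('wrist',n); where(st)
cv2.imwrite(f'pics/{n}z.png',cv2.resize(im[40:240,200:320],None,fx=6,fy=3))
g=cv2.cvtColor(im,cv2.COLOR_BGR2GRAY)
for v in (110,125,140,155): print(v,g[v,225:285].tolist())
# true axis: O + 2 mm XR ; predicted cols of crown of axis & silhouettes
for v in (.125,.145):
  for dx in (0,.0018,.0028):
    A=O+v*D+dx*XR; print(v,dx,'axis px',proj(C,A).round(1).ravel())
p=C[2]-O; print('cam rig',p@XR,p@D,p[2])
E
python3 ang.py w21
```

```text
t 20.15 tip world [0.5616 0.1408 0.221 ] rig x,y,z 0.0024 0.0895 0.093 F [0.21 0.39 0.27] w 0.004
turn err tool (deg) [  0.32   0.31 -90.39] j [ 0.18  0.37  1.45 -0.    1.31  0.06]
110 [189, 189, 189, 189, 193, 181, 167, 190, 197, 205, 219, 225, 224, 224, 224, 231, 237, 237, 237, 238, 238, 238, 216, 197, 232, 211, 135, 160, 220, 241, 240, 239, 240, 240, 240, 240, 241, 241, 238, 236, 238, 241, 234, 230, 233, 219, 201, 191, 191, 191, 181, 159, 146, 137, 147, 174, 182, 181, 182, 181]
125 [188, 189, 190, 193, 194, 188, 170, 184, 198, 197, 213, 226, 225, 226, 226, 231, 237, 238, 238, 237, 238, 237, 211, 192, 234, 213, 136, 160, 219, 241, 240, 240, 241, 241, 240, 241, 241, 241, 239, 236, 238, 240, 209, 139, 196, 217, 197, 192, 193, 191, 179, 153, 147, 133, 114, 112, 112, 110, 111, 112]
140 [191, 192, 194, 194, 196, 191, 176, 180, 195, 198, 213, 226, 226, 225, 225, 229, 236, 238, 239, 238, 238, 238, 225, 221, 238, 221, 160, 159, 220, 242, 240, 241, 241, 241, 241, 241, 241, 241, 238, 237, 239, 242, 221, 209, 233, 210, 193, 191, 193, 192, 174, 145, 145, 129, 107, 111, 111, 110, 112, 111]
155 [192, 193, 194, 195, 195, 192, 176, 176, 198, 198, 210, 223, 226, 226, 225, 229, 234, 238, 238, 238, 238, 238, 218, 193, 228, 221, 160, 148, 213, 242, 240, 241, 241, 241, 241, 242, 242, 241, 238, 237, 239, 230, 216, 215, 209, 207, 191, 193, 191, 187, 166, 146, 141, 128, 119, 112, 114, 114, 115, 114]
0.125 0 axis px [253.2 146.5]
0.125 0.0018 axis px [255.6 146.5]
0.125 0.0028 axis px [257.  146.5]
0.145 0 axis px [252.9 118.8]
0.145 0.0018 axis px [255.4 118.8]
0.145 0.0028 axis px [256.7 118.8]
cam rig 0.0015880515124176153 0.15375582827883996 0.2356494362017298
```

Emit:
step_arm(
  deltas=[0,0,-3,0.3,0.3,0,0,0.2,-1,0,0,0,-4.5,0.2,0,0,0,0,-4.5,0.2,0,0,0,0,-4.5,0.2,0,0,0,0,-4.5,0.2,0,0,0,0,-4.5,0,0,0,0,0,0,0,0,0,0,0],
)

```text
time_s: 21.0
eef_pos: [0.6004, -0.0836, 0.3298]
eef_rot: [[-0.132, 0.991, -0.004], [0.991, 0.132, 0.005], [0.006, -0.004, -1.0]]
contact_force: [-0.2, -0.4, 0.1]
grip_width: -0.0
```

```bash
python3 -c "
from h import *
im,C,st=snap('wrist','w22'); where(st)"
```

```text
t 21.0 tip world [ 0.6001 -0.0832  0.2568] rig x,y,z 0.0116 -0.1377 0.1288 F [-0.18 -0.39  0.08] w -0.0
turn err tool (deg) [  0.11  -0.42 -89.83] j [-0.2   0.41  1.31  0.    1.42 -0.33]
```

View pics/w22.png

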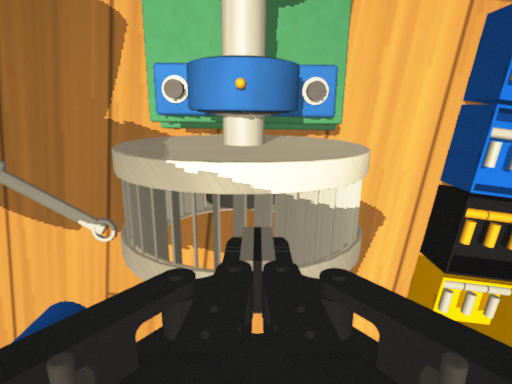

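Emit:
step_arm(
  deltas=[0,0,1.2,0,0,0,0,0,0.9,0,0,0,0,0,0,0,0,0],
)

```text
time_s: 21.35
eef_pos: [0.6001, -0.0785, 0.3057]
eef_rot: [[-0.136, 0.991, -0.006], [0.991, 0.136, 0.007], [0.007, -0.005, -1.0]]
contact_force: [-0.3, -0.5, -0.4]
grip_width: 0.001
```

Emit:
step_arm(
  deltas=[0,0,0.3,0,0,0],
)

```text
time_s: 21.45
eef_pos: [0.6002, -0.0776, 0.3026]
eef_rot: [[-0.137, 0.991, -0.006], [0.991, 0.137, 0.007], [0.007, -0.005, -1.0]]
contact_force: [-0.1, -0.8, 1.2]
grip_width: -0.006
```

Emit:
step_arm(
  deltas=[-0.6,0,0.1,0,0,0],
)

```text
time_s: 21.55
eef_pos: [0.601, -0.0825, 0.3012]
eef_rot: [[-0.139, 0.99, -0.006], [0.99, 0.139, 0.007], [0.008, -0.005, -1.0]]
contact_force: [0.5, -0.0, -0.4]
grip_width: -0.002
```

Emit:
step_arm(
  deltas=[0,0,0.1,0,0,0],
)

```text
time_s: 21.65
eef_pos: [0.6011, -0.0828, 0.3003]
eef_rot: [[-0.139, 0.99, -0.006], [0.99, 0.139, 0.007], [0.007, -0.005, -1.0]]
contact_force: [0.3, 0.2, 0.6]
grip_width: 0.004
```

Emit:
step_arm(
  deltas=[0,0,0.1,0,0,0],
)

```text
time_s: 21.75
eef_pos: [0.6011, -0.0828, 0.2994]
eef_rot: [[-0.139, 0.99, -0.006], [0.99, 0.139, 0.007], [0.007, -0.005, -1.0]]
contact_force: [-0.0, 1.1, 1.8]
grip_width: -0.003
```

Emit:
step_arm(
  deltas=[0,0,0.1,0,0,0],
)

```text
time_s: 21.85
eef_pos: [0.6013, -0.0828, 0.2989]
eef_rot: [[-0.139, 0.99, -0.005], [0.99, 0.139, 0.007], [0.007, -0.004, -1.0]]
contact_force: [0.4, -0.5, 4.8]
grip_width: 0.003
```

Emit:
step_arm(
  deltas=[0,-0.45,0.02,0,0,0],
)

```text
time_s: 21.95
eef_pos: [0.597, -0.0833, 0.2992]
eef_rot: [[-0.139, 0.99, -0.003], [0.99, 0.139, 0.007], [0.007, -0.002, -1.0]]
contact_force: [0.2, 1.4, 3.9]
grip_width: -0.0
```

Emit:
step_arm(
  deltas=[0,-0.45,0.04,0,0,0],
)

```text
time_s: 22.05
eef_pos: [0.5923, -0.0839, 0.2993]
eef_rot: [[-0.139, 0.99, -0.003], [0.99, 0.139, 0.007], [0.007, -0.002, -1.0]]
contact_force: [0.4, 2.5, 4.3]
grip_width: -0.0
```

Emit:
step_arm(
  deltas=[0,-0.4,0.04,0,0,0],
)

```text
time_s: 22.15
eef_pos: [0.588, -0.0844, 0.2993]
eef_rot: [[-0.139, 0.99, -0.002], [0.99, 0.139, 0.007], [0.007, -0.001, -1.0]]
contact_force: [0.5, 2.0, 5.2]
grip_width: -0.001
```

Emit:
step_arm(
  deltas=[0,-0.3,0.04,0,0,0],
)

```text
time_s: 22.25
eef_pos: [0.5845, -0.0848, 0.2991]
eef_rot: [[-0.139, 0.99, -0.002], [0.99, 0.139, 0.007], [0.007, -0.001, -1.0]]
contact_force: [0.5, 2.0, 5.2]
grip_width: 0.002
```

Emit:
step_arm(
  deltas=[0,-0.1,0.02,0,0,0],
)

```text
time_s: 22.35
eef_pos: [0.5831, -0.085, 0.2991]
eef_rot: [[-0.139, 0.99, -0.001], [0.99, 0.139, 0.007], [0.007, -0.0, -1.0]]
contact_force: [0.8, 1.7, 4.8]
grip_width: -0.0
```

Emit:
step_arm(
  deltas=[0,0,-0.5,0,0,0,0,0,-3,0,0,0,4.5,0,0,0,0,0,4.5,0,0,0,0,0,4.5,0,0,0,0,0,4.5,0.2,0,0,0,0,4.5,0.2,2,0,0,0,0,0,1,0,0,0],
)

```text
time_s: 23.15
eef_pos: [0.5548, 0.1434, 0.3062]
eef_rot: [[-0.134, 0.991, -0.004], [0.991, 0.134, 0.006], [0.006, -0.003, -1.0]]
contact_force: [0.2, -0.9, -0.4]
grip_width: 0.0
```

Emit:
step_arm(
  deltas=[0,0,0.5,0,0,0,0,0,0,0,0,0,0,0,0,0,0,0],
)

```text
time_s: 23.45
eef_pos: [0.5548, 0.1425, 0.2998]
eef_rot: [[-0.134, 0.991, -0.007], [0.991, 0.134, 0.005], [0.005, -0.006, -1.0]]
contact_force: [0.8, -0.1, 0.4]
grip_width: 0.001
```

```bash
python3 ang.py w23
```

```text
t 23.45 tip world [0.5543 0.1428 0.2268] rig x,y,z -0.0046 0.0923 0.0988 F [ 0.78 -0.15  0.36] w 0.001
turn err tool (deg) [-4.000e-02 -5.200e-01 -8.971e+01] j [0.19 0.36 1.46 0.01 1.34 0.05]
110 [188, 189, 191, 193, 193, 192, 193, 191, 191, 190, 191, 191, 192, 193, 193, 193, 196, 197, 192, 177, 182, 203, 212, 214, 215, 225, 232, 232, 232, 232, 227, 218, 241, 251, 228, 147, 201, 214, 211, 211, 211, 209, 210, 210, 208, 205, 203, 203, 204, 185, 155, 225, 250, 240, 210, 214, 216, 214, 213, 213]
125 [191, 192, 193, 193, 193, 192, 191, 190, 190, 189, 189, 190, 193, 193, 195, 197, 198, 199, 188, 166, 187, 208, 213, 212, 218, 229, 233, 234, 233, 233, 223, 229, 248, 248, 208, 216, 250, 251, 251, 251, 250, 251, 251, 251, 251, 250, 249, 249, 251, 229, 190, 245, 237, 198, 213, 215, 216, 216, 216, 205]
140 [194, 194, 193, 192, 190, 190, 190, 190, 189, 190, 193, 194, 195, 196, 197, 197, 196, 195, 190, 173, 189, 208, 213, 214, 219, 228, 233, 233, 232, 233, 218, 222, 247, 238, 168, 223, 251, 250, 250, 250, 250, 250, 250, 250, 250, 248, 248, 249, 247, 210, 215, 249, 240, 220, 216, 217, 217, 215, 213, 194]
155 [194, 192, 192, 191, 191, 190, 191, 191, 192, 195, 195, 196, 197, 198, 196, 195, 194, 192, 187, 174, 189, 208, 215, 213, 222, 231, 233, 232, 234, 232, 219, 222, 245, 229, 173, 238, 251, 249, 249, 249, 249, 250, 250, 250, 249, 247, 248, 250, 229, 129, 221, 247, 233, 215, 217, 216, 216, 217, 205, 182]
0.125 0 axis px [264.7 150.1]
0.125 0.0018 axis px [267.  150.1]
0.125 0.0028 axis px [268.3 150.1]
0.145 0 axis px [264.9 123.2]
0.145 0.0018 axis px [267.3 123.2]
0.145 0.0028 axis px [268.7 123.2]
cam rig -0.004264795876775574 0.1558645035169491 0.24177033626012884
```

View pics/w23z.png

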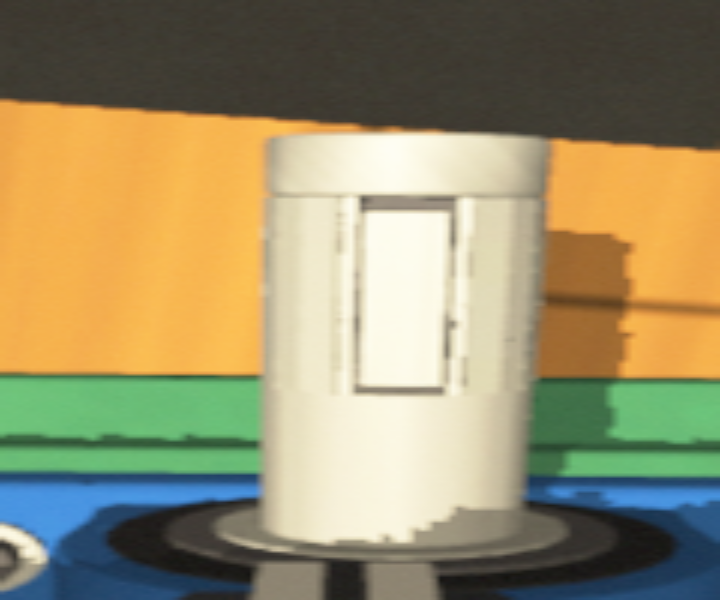

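```bash
python3 -c "
from h import *
im,C,st=snap('scene','s24'); cv2.imwrite('pics/s24z.png',cv2.resize(im[210:290,250:350],None,fx=7,fy=7,interpolation=cv2.INTER_CUBIC))
a=im.astype(int);b=cv2.imread('pics/s20.png').astype(int)
"
```

```text
(no output)
```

View pics/s24z.png

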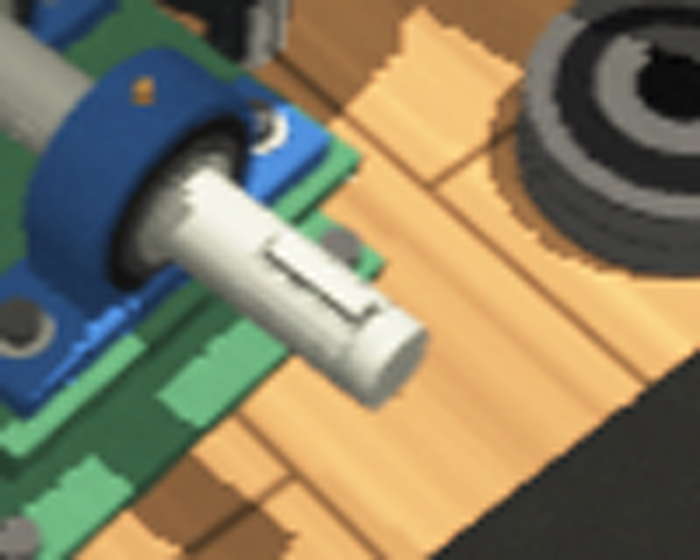

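The key lies low in the slot and the keyway is on top. The arm is clear of everything, so I am handing in.

```bash
python3 -c "
from h import *
print(order.job_done()); where()"
```

```text
the job is handed in; nothing more can be done
None
the job is handed in; nothing more can be done
```

The steel key is in the keyway and the job is handed in at about 23.5 s, with the keyway on top. I stroked the rim with the closed fingertip until the keyway came up. Then I set the key in it and pressed it with the finger up to about 13 N.

- **Keyway angle, first setting:** the wrist camera put it within about 1° of straight up before I fetched the key.
- **Disagreement, then mended:** after pressing, the wrist camera showed the rotor had crept to about 9–10° off, outside the 8° limit. I turned it back with one light 18 mm stroke on the rim. The last check read about 1–2° from vertical, with no sign of motion.
- **Key seating:** in the last pictures the key lies centred and straight in the slot. While I pressed, its top was at about 147.6 mm, which fits a fully home key on the slightly sprung shaft. I did not measure the seating depth again after the final turn.
- **Forces:** the highest readings were about 10 N on the wheel and about 13 N through the key. I read the force only at the end of each move, so brief peaks between readings would not show.
- **Other items:** in a camera view taken after pressing, the small key and the other bench items lay where they started. I judged this by eye and did not measure it, and the arm is clear of everything.

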